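Unstack the glazed centrepieces into their mosaic panels

ROBOT

A 7-joint arm with a two-finger parallel gripper is mounted at the origin on the work surface. World frame = base frame: x ahead of the robot, y to its left, z up, the work surface at z = 0. Lengths are in m, angles in rad, forces in N, time in s.
With the tool pointing down it reaches from about 0.35 to 0.9 m from the base axis. Payload 8.1 kg.
Tool frame: the origin (TCP) lies on the centre line of the jaws, within the pads' length; the fingertips stand 14 mm ahead of it and the grasp point (between the pads) lies 5 mm behind it; z points along the fingers, y is the direction in which the jaws open and shut (so a half turn about z gives the same grasp; the last joint's range is limited). The gripper opens to 92 mm and grips with 3 to 60 N. Pads are 19 mm wide; open, the fingers measure 130 mm over their backs; the gripper's body (75 mm by 190 mm) begins 47 mm behind the grasp point.
Start: joints at [-1.256, 0.434, 0.025, 1.573, -0.012, 1.134, -0.075], TCP at [0.254, 0.571, 0.241] pointing down, gripper open.
Joint ranges: [-2.62, 2.62], [-0.44, 2.09], [-1.27, 1.32], [0.08, 2.57], [-1.32, 4.46], [0.12, 2], [-2.74, 2.74]. Speed limits (rad/s): [2.22, 2.22, 3.01, 3.01, 3.14, 3.14, 3.14].

INTERFACE

Orientations are given as a rotation vector (axis times angle).
In Python, from cell import arm, optics gives the robot as it stands.
- The arm moves only by the shell command python3 -m creep 'ROWS' [FORCE]. ROWS is JSON, a list of rows, each an object with "translation": the shift along the tool's x, y, z in m, a list of three; "rot": the turn, a rotation vector about the tool's x, y, z in degrees, a list of three; "jaw": the finger opening in m, from 0 to 0.0918. In form: [{"translation": [x, y, z], "rot": [wx, wy, wz], "jaw": jaw}, ...]. A call has 1 to 12 rows; each row shifts and turns the commanded pose from where the row before left it, along the tool's axes as they then stand; what a row does not reach is not made up. A row lasts 1/12 s, in which the tool goes at most 41.7 mm and 7.16 degrees, less where a joint would pass 70% of its speed; a pose out of reach is approached as far as the arm can. A call is refused whole if a number of a shift passes 0.0417 or a number of a turn 7.16, either way. A call with a gripper value outside its range is refused whole. The fingers move at their own pace and stop on an object; FORCE is the grip in N (left out, the last holds). Time passes only in rows, so rows that do not move let the fingers close. It gives the time, the measured TCP pose, the force and the opening at its end, in the units of the state.
- arm.observe(): the state, without advancing time (a new reading comes with each control period).
- optics.get_image(name): name is "side" or "top"; returns the picture (384x512x3 uint8, red, green, blue); there is no depth.
- optics.camera_info(name): a dict with "fx", "fy", "cx", "cy" (pixels), "R" (3x3) and "t" (3): a world point X has camera coordinates R X + t. Camera axes: x right, y down, z forward; pixel columns grow to the right and rows downward; lengths in m; the calibration is good to about 2 mm. A picture is of the moment at which its call begins. camera_info takes no time and is no camera call.
- arm.sign_off(): hands the job in, once; it reports no verdict.
Trained networks look in the newest picture that a camera, given by its name, has taken for a name from the list of things; names that differ only in an ending like _2 or _b are one class to them, and where a whole thing is asked for, a point or a joint stands for the part that bears it (a point fixed in the world has none). Each returns a list of dicts, best first, with "score" (0 to 1); they miss things now and then, are a little off and sometimes report something else, mostly with a low value. They report only what shows in the picture. A call takes as long as a camera call. They do not tell look-alikes from the thing itself.
- optics.boxes_of(camera, thing): "location" ([column, row] in pixels, amid what is visible of it).
- optics.pinpoint(camera, thing): "location" ([column, row] in pixels: a listed point, or the origin of a listed thing).
The state is a dict: "clock": time; "joints": joint angles; "dq": joint speeds; "joint_efforts": joint torques, N m; "position": TCP position; "ee_rot": TCP orientation; "force": force on the tool from outside, world axes, zero at the start; "ft_torque": the same for the moment, N m; "width": opening from 0.0 (shut) to 1.0 (fully open).
Only numpy, scipy, OpenCV 4.12 (cv2) and the standard library are available. Lean on these libraries where they do the work, as an engineer would, in place of code of your own. Each camera call takes 0.05 s, during which the arm holds its last target.

TASK

Take the stack of four glazed pieces apart and lay each one, glazed face up, in the pale gap of the mosaic panel whose border has its colour: centred in the gap and turned so that its sides line up with the gap's (the round one may lie at any angle). They are ceramic, so set each one down gently without dropping it, and leave the grout tub and the glass jar where they stand.

Things in the scene. Friction and masses are not known exactly. Their poses are not given: they have to be found in the camera images.
- mid_blue (a point): Centre (half-way up) of the blue glazed ceramic piece, a rectangle 92 mm along its x by 62 mm along its y, 22 mm thick, z up through its glazed face; vertical sides. Loose; starts at the bottom of the stack, roughly centred but turned at random. The stack of four stands on a bare brown wooden board (130 x 100 mm, 12 mm thick, fixed).
- mid_red (a point): Centre (half-way up) of the red glazed ceramic piece, a round disc 56 mm in diameter, 22 mm thick, z up through its glazed face; vertical sides. Loose; starts second from the bottom, on the blue rectangle, roughly centred but turned at random. The stack of four stands on a bare brown wooden board (130 x 100 mm, 12 mm thick, fixed).
- mid_green (a point): Centre (half-way up) of the green glazed ceramic piece, a regular hexagon 40 mm across its flats (46 mm across corners); two of its flat sides face its +y and -y, the others every 60 degrees, 22 mm thick, z up through its glazed face; vertical sides. Loose; starts third from the bottom, on the red disc, roughly centred but turned at random. The stack of four stands on a bare brown wooden board (130 x 100 mm, 12 mm thick, fixed).
- mid_yellow (a point): Centre (half-way up) of the yellow glazed ceramic piece, a square 26 by 26 mm with sides along its x and y, 22 mm thick, z up through its glazed face; vertical sides. Loose; starts on top of the stack, roughly centred but turned at random. The stack of four stands on a bare brown wooden board (130 x 100 mm, 12 mm thick, fixed).
- gap_blue (a point): Centre of the pale gap, on the top surface of a fixed flat mosaic panel, 136 mm (x) by 106 mm (y), 10 mm thick: border of blue tesserae with a pale rectangular gap, 98 by 68 mm, its long side along the panel's x (the panel's long side). The surface is level all over (no rim, the border is flush); x and y run along the panel's edges, z up.
- gap_red (a point): Centre of the pale gap, on the top surface of a fixed flat mosaic panel, 136 mm (x) by 106 mm (y), 10 mm thick: border of red tesserae with a pale round gap, 62 mm across. The surface is level all over (no rim, the border is flush); x and y run along the panel's edges, z up.
- gap_green (a point): Centre of the pale gap, on the top surface of a fixed flat mosaic panel, 136 mm (x) by 106 mm (y), 10 mm thick: border of green tesserae with a pale hexagonal gap, 46 mm across flats; two of the gap's flat sides face the panel's +y and -y. The surface is level all over (no rim, the border is flush); x and y run along the panel's edges, z up.
- gap_yellow (a point): Centre of the pale gap, on the top surface of a fixed flat mosaic panel, 136 mm (x) by 106 mm (y), 10 mm thick: border of yellow tesserae with a pale square gap, 32 by 32 mm, sides along the panel's x and y. The surface is level all over (no rim, the border is flush); x and y run along the panel's edges, z up.
- grout_tub: White plastic grout tub with an orange lid, 72 mm across, 75 mm high, loose, upright; origin at the centre of its underside. To be left alone.
- glass_jar: Green glass jar with a steel lid, 60 mm across, 70 mm high, loose, upright; origin at the centre of its underside. To be left alone.
Things that resemble listed ones, but are neither listed nor needed, are in the scene too. Of the things that look like the part that bears mid_red, the largest one is meant.

How it is judged:
At the end, for the whole second after the job is handed in: Each piece lies flat, face up, on the panel of its colour, within 10 mm of the gap's centre, the rectangle, hexagon and square lined up within 0.18 rad (any symmetric turn), released and at rest; tub and jar within 20 mm of their starts (horizontal distance between mid_blue and gap_blue below 0.01 m and z of mid_blue in the frame of gap_blue between 0.008 and 0.014 m and angle between each of mid_blue, mid_red, mid_green, mid_yellow's own z axis and vertical below 0.1 rad and linear speed of each of piece_blue, piece_red, piece_green, piece_yellow below 0.02 m/s and horizontal distance between mid_red and gap_red below 0.01 m and z of mid_red in the frame of gap_red between 0.008 and 0.014 m and horizontal distance between mid_green and gap_green below 0.01 m and z of mid_green in the frame of gap_green between 0.008 and 0.014 m and horizontal distance between mid_yellow and gap_yellow below 0.01 m and z of mid_yellow in the frame of gap_yellow between 0.008 and 0.014 m and angle between the x axis of mid_blue and the x axis of gap_blue, either way round below 0.18 rad and (angle between the x axis of mid_yellow and the x axis of gap_yellow, either way round below 0.18 rad or angle between the x axis of mid_yellow and the y axis of gap_yellow, either way round below 0.18 rad) and (angle between the x axis of mid_green and the x axis of gap_green, either way round below 0.18 rad or angle between the x axis of mid_green and the x axis of gap_green, either way round between 0.867 and 1.227 rad) and distance of each of grout_tub, glass_jar from where it was at the start of the episode below 0.02 m); the robot touches nothing.
It fails at once if the grout tub is shifted by more than 20 mm or tipped (distance of grout_tub from where it was at the start of the episode above 0.02 m or angle between grout_tub's own z axis and vertical above 0.3 rad).
It fails at once if the glass jar is shifted by more than 20 mm or tipped (distance of glass_jar from where it was at the start of the episode above 0.02 m or angle between glass_jar's own z axis and vertical above 0.3 rad).
It fails at once if a piece is dropped or thrown (it moves faster than 0.5 m/s out of the fingers: a free fall of about 13 mm) ((linear speed of piece_blue above 0.5 m/s and contact force between the fingers and piece_blue below 0.1 N) or (linear speed of piece_red above 0.5 m/s and contact force between the fingers and piece_red below 0.1 N) or (linear speed of piece_green above 0.5 m/s and contact force between the fingers and piece_green below 0.1 N) or (linear speed of piece_yellow above 0.5 m/s and contact force between the fingers and piece_yellow below 0.1 N)).
It also fails if it takes over 122 s, if anything falls off the work surface, if the arm or the gripper's body presses on something with over 40 N, if the wrist force passes 120 N, or if a joint passes its speed limit or range.

## Working session

There is one attempt and no reset: what is moved stays moved. The work goes in short steps, Python scripts to look and compute and a shell command to move; the robot and the scene stay as the last step left them, time stands still between calls to the robot, and variables do not carry over. Pictures are saved under pics/ and viewed, and the job is handed in when it is done.

```bash
ls; mkdir -p pics
python3 - <<'E'
from cell import arm, optics
import cv2,numpy as np
print(arm.observe())
for n in("side","top"):
    im=optics.get_image(n); cv2.imwrite(f"pics/{n}0.png",im[:,:,::-1])
    print(n,optics.camera_info(n))
E
```

```text
pics
{'clock': 0.0, 'joints': array([-1.2556137 ,  0.43522674,  0.02494876,  1.5741256 , -0.01159314,
        1.13399368, -0.07511191]), 'dq': array([ 0.00082562, -0.00174169, -0.00124568,  0.00054541,  0.00092814,
       -0.00059286, -0.00019175]), 'joint_efforts': array([-9.93490175e-04, -6.67865753e+01,  9.84255932e-01, -3.14463723e+01,
       -6.07044459e-02,  4.28433577e-02,  1.52923294e-04]), 'position': array([0.25342034, 0.57076415, 0.23993132]), 'ee_rot': array([-6.51536618e-01, -3.07308996e+00,  2.50826100e-03]), 'force': array([-0.71534351,  0.48362405,  0.07485509]), 'ft_torque': array([ 0.02356103, -0.02065574,  0.010324  ]), 'width': 0.9998429970218289}
side {'fx': 490.4988248953543, 'fy': 490.4988248953543, 'cx': 246.59718550875493, 'cy': 194.15297430965316, 'R': array([[ 0.96704161, -0.25460713, -0.00239616],
       [-0.1710448 , -0.64262886, -0.74684123],
       [ 0.18861126,  0.72263639, -0.66499807]]), 't': array([-0.53794563,  0.17217728,  1.1666184 ])}
top {'fx': 370.18996756928345, 'fy': 370.18996756928345, 'cx': 248.51616073872663, 'cy': 186.10272663860565, 'R': array([[ 0.00533841, -0.99991929, -0.01152864],
       [-0.9985017 , -0.00470227, -0.05451837],
       [ 0.05445976,  0.0118024 , -0.99844621]]), 't': array([-1.52120810e-04,  5.63648617e-01,  1.15359786e+00])}
```

View pics/side0.png

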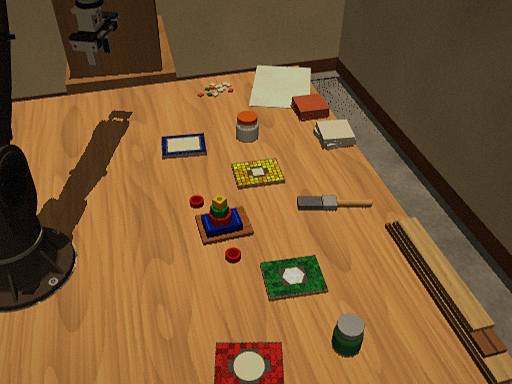

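View pics/top0.png

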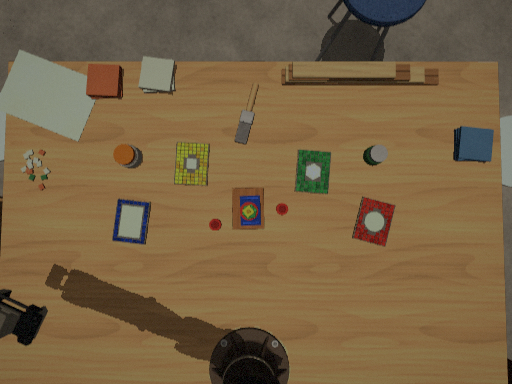

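The pictures show the stack at side (220,213) and top (249,210). Things that could be mistaken for the red piece are two small red rings, at side (196,201) and (233,255), which are top (215,224) and (282,209). The red disc meant is the larger one, inside the stack. I'll check that with close crops and measure the panels.

```bash
cat > h.py <<'E'
from cell import arm, optics
import cv2,numpy as np
from scipy.spatial.transform import Rotation as Rn
def ray(cam,px,z):
    c=optics.camera_info(cam); d=np.array([(px[0]-c['cx'])/c['fx'],(px[1]-c['cy'])/c['fy'],1])
    R=c['R'];C=-R.T@c['t'];w=R.T@d
    return C+w*(z-C[2])/w[2]
def proj(cam,X):
    c=optics.camera_info(cam);p=c['R']@np.array(X)+c['t'];return np.array([c['fx']*p[0]/p[2]+c['cx'],c['fy']*p[1]/p[2]+c['cy']])
def crop(im,x0,y0,x1,y1,s,name):
    cv2.imwrite('pics/'+name,cv2.resize(im[y0:y1,x0:x1,::-1],None,fx=s,fy=s,interpolation=cv2.INTER_CUBIC))
E
python3 - <<'E'
from h import *
S=optics.get_image("side");T=optics.get_image("top")
a=S[180:270,170:270];b=T[180:240,200:300]
a=cv2.resize(a,(400,360),interpolation=cv2.INTER_CUBIC);b=cv2.resize(b,(400,240),interpolation=cv2.INTER_CUBIC)
cv2.imwrite('pics/c0.png',np.vstack([a,b])[:,:,::-1])
zz={'gap_blue':.01,'gap_red':.01,'gap_green':.01,'gap_yellow':.01,'mid_blue':.023,'mid_red':.045,'mid_green':.067,'mid_yellow':.089,'grout_tub':0,'glass_jar':0}
for t,z in zz.items():
  for c in("top","side"):
    for d in optics.pinpoint(c,t)[:3]:
      print(t,c,np.round(d['location'],1),round(d['score'],2),np.round(ray(c,d['location'],z)[:2],4))
E
```

```text
gap_blue top [131.4 218.9] 0.88 [0.4581 0.3733]
gap_blue top [371.4 153.5] 0.34 [ 0.6695 -0.3869]
gap_blue side [179.4 142. ] 0.56 [0.443  0.3909]
gap_red top [373.2 221.1] 0.88 [ 0.4556 -0.3899]
gap_red side [249.6 365.5] 0.95 [ 0.4596 -0.3904]
gap_green top [315.4 168.8] 0.57 [ 0.6199 -0.2093]
gap_green side [293.4 272.9] 0.66 [ 0.6179 -0.1923]
gap_green side [222.5 216.6] 0.33 [0.4999 0.0323]
gap_yellow top [191.3 160.7] 0.8 [0.6442 0.1857]
gap_yellow side [258.  169.8] 0.78 [0.6419 0.1953]
mid_blue top [252.1 211.4] 0.83 [ 0.4841 -0.009 ]
mid_red top [212.3 221.6] 0.6 [0.4525 0.1128]
mid_red top [280.2 209.1] 0.43 [ 0.4919 -0.0951]
mid_red top [249.  211.1] 0.42 [4.853e-01 4.000e-04]
mid_red side [235.8 254.2] 0.53 [ 0.4957 -0.1324]
mid_red side [196.6 203.8] 0.47 [0.4391 0.0601]
mid_red side [220.2 219. ] 0.46 [ 0.4858 -0.0099]
mid_green top [248.1 210.5] 0.58 [0.4873 0.0029]
mid_green side [217.6 210.8] 0.6 [ 0.4818 -0.0022]
mid_yellow top [245.7 210.6] 0.53 [0.4873 0.0097]
mid_yellow side [219.6 202.8] 0.74 [0.4886 0.0015]
grout_tub top [125.4 157.6] 0.79 [0.6547 0.4005]
grout_tub side [248.7 134. ] 0.96 [0.6662 0.3911]
glass_jar top [371.1 154.6] 0.61 [ 0.6674 -0.3891]
glass_jar side [344.  342.9] 0.92 [ 0.6625 -0.3862]
```

View pics/c0.png

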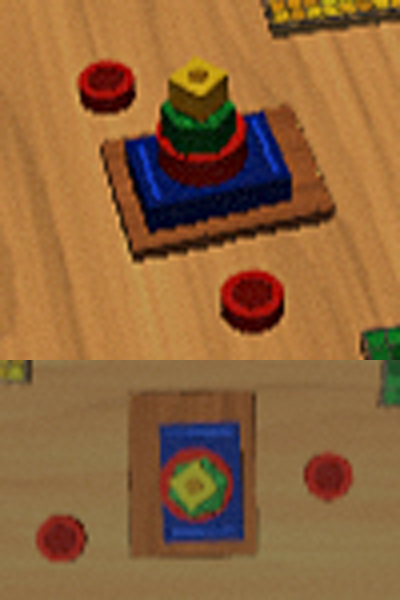

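The crop confirms it: the big red disc is under the green hexagon, and the two small rings stand apart. Next I'll measure panels and pieces by segmentation.

```bash
cat >> h.py <<'E'
HS={'blue':(105,130),'green':(45,90),'yellow':(22,35),'red':None}
def cmask(im,col,smin=130,vmin=25):
    big=cv2.resize(im,None,fx=4,fy=4,interpolation=cv2.INTER_CUBIC)
    h,s,v=cv2.split(cv2.cvtColor(big,cv2.COLOR_RGB2HSV))
    if col=='red': m=((h<6)|(h>172))
    else: lo,hi=HS[col]; m=(h>=lo)&(h<=hi)
    return (m&(s>smin)&(v>vmin)).astype(np.uint8)*255, big
def unup(p): return (np.asarray(p,float)+.5)/4-.5
def worldpoly(cam,cnt,z): return np.array([ray(cam,p,z)[:2] for p in unup(cnt.reshape(-1,2))],np.float32)
E
python3 - <<'E'
from h import *
S={'side':optics.get_image("side"),'top':optics.get_image("top")}
g={'blue':(.453,.38),'red':(.457,-.39),'green':(.62,-.2),'yellow':(.643,.19)}
for col,(x,y) in g.items():
  for cam in('top','side'):
    m,b=cmask(S[cam],col,90 if col!='yellow' else 120)
    c=proj(cam,(x,y,.01)); roi=np.zeros_like(m); cv2.circle(roi,tuple(int(v*4) for v in c),45*4 if cam=='side' else 34*4,255,-1)
    m&=roi
    m=cv2.morphologyEx(m,cv2.MORPH_CLOSE,np.ones((9,9)))
    cs,h=cv2.findContours(m,cv2.RETR_CCOMP,cv2.CHAIN_APPROX_NONE)
    i=max(range(len(cs)),key=lambda i:cv2.contourArea(cs[i]))
    r=cv2.minAreaRect(worldpoly(cam,cs[i],.01)*1000)
    hol=[k for k in range(len(cs)) if h[0][k][3]==i]
    hs=''
    if hol:
      k=max(hol,key=lambda k:cv2.contourArea(cs[k])); w=worldpoly(cam,cs[k],.01)*1000
      M=cv2.moments(w.reshape(-1,1,2)); q=cv2.minAreaRect(w); hs=(round(M['m10']/M['m00'],1),round(M['m01']/M['m00'],1),np.round(q[1],0),round(q[2],1))
    print(col,cam,np.round(r[0],1),np.round(r[1],1),round(r[2],1),'gap',hs)
E
```

```text
blue top [451.2 375.8] [ 99.9 129.8] 83.7 gap (451.1, 375.9, array([ 79., 113.]), 83.6)
blue side [452.6 377.9] [ 99.9 131.7] 83.6 gap (453.0, 379.1, array([ 81., 111.]), 83.2)
red top [ 455.4 -392.2] [100.7 130.9] 75.2 gap (455.5, -392.1, array([76., 76.]), 29.7)Traceback (most recent call last):
  File "<stdin>", line 12, in <module>
  File "h.py", line 20, in worldpoly
    def worldpoly(cam,cnt,z): return np.array([ray(cam,p,z)[:2] for p in unup(cnt.reshape(-1,2))],np.float32)
                                               ~~~^^^^^^^^^
  File "h.py", line 5, in ray
    c=optics.camera_info(cam); d=np.array([(px[0]-c['cx'])/c['fx'],(px[1]-c['cy'])/c['fy'],1])
ValueError: time passes only in moves, steps and waits
```

```bash
sed -i '3a from functools import lru_cache\n@lru_cache(None)\ndef CI(n): return optics.camera_info(n)' h.py; sed -i 's/c=optics.camera_info(cam)/c=CI(cam)/' h.py
python3 - <<'E'
from h import *
S={c:cv2.imread(f'pics/{c}0.png')[:,:,::-1].copy() for c in('side','top')}
g={'blue':(.453,.38),'red':(.457,-.39),'green':(.62,-.2),'yellow':(.643,.19)}
for col,(x,y) in g.items():
  for cam in('top','side'):
    m,b=cmask(S[cam],col,90 if col!='yellow' else 120)
    c=proj(cam,(x,y,.01)); roi=np.zeros_like(m); cv2.circle(roi,tuple(int(v*4) for v in c),45*4 if cam=='side' else 34*4,255,-1)
    m&=roi
    m=cv2.morphologyEx(m,cv2.MORPH_CLOSE,np.ones((9,9)))
    cs,h=cv2.findContours(m,cv2.RETR_CCOMP,cv2.CHAIN_APPROX_NONE)
    i=max(range(len(cs)),key=lambda i:cv2.contourArea(cs[i]))
    r=cv2.minAreaRect(worldpoly(cam,cs[i],.01)*1000)
    hol=[k for k in range(len(cs)) if h[0][k][3]==i]
    hs=''
    if hol:
      k=max(hol,key=lambda k:cv2.contourArea(cs[k])); w=worldpoly(cam,cs[k],.01)*1000
      M=cv2.moments(w.reshape(-1,1,2)); q=cv2.minAreaRect(w); hs=(round(M['m10']/M['m00'],1),round(M['m01']/M['m00'],1),np.round(q[1],0),round(q[2],1))
    print(col,cam,np.round(r[0],1),np.round(r[1],1),round(r[2],1),'gap',hs)
# stack
for col,z,md in (('yellow',.1,.03),('green',.078,.035),('red',.056,.04),('blue',.034,.06)):
  for cam in('top','side'):
    m,b=cmask(S[cam],col,110); c=proj(cam,(.487,.003,z)); roi=np.zeros_like(m); cv2.circle(roi,tuple(int(v*4) for v in c),{'yellow':32,'green':45,'red':55,'blue':100}[col],255,-1); m&=roi
    cs,_=cv2.findContours(m,cv2.RETR_EXTERNAL,cv2.CHAIN_APPROX_NONE)
    w=worldpoly(cam,max(cs,key=cv2.contourArea),z)*1000
    r=cv2.minAreaRect(w); e=cv2.minEnclosingCircle(w)
    print(col,cam,np.round(r[0],1),np.round(r[1],1),round(r[2],1),'circ',np.round(e[0],1),round(e[1],1))
print(Rn.from_rotvec(arm.observe()['ee_rot']).as_matrix().round(3))
E
```

```text
blue top [451.2 376.1] [ 99.4 129.9] 83.7 gap (451.1, 375.9, array([ 80., 113.]), 83.0)
blue side [452.8 378. ] [100.  131.1] 83.6 gap (453.0, 379.1, array([ 81., 111.]), 83.3)
red top [ 455.3 -391.9] [100.9 131.8] 75.2 gap (455.5, -392.0, array([78., 76.]), 28.4)
red side [ 459.5 -383. ] [ 87.9 132.6] 75.2 gap 
green top [ 612.2 -200.9] [100.3 131.8] 85.4 gap (612.7, -201.0, array([53., 64.]), 85.3)
green side [ 614.9 -198.3] [100.8 132.3] 85.5 gap (615.1, -198.1, array([53., 63.]), 85.5)
yellow top [636.3 186.1] [102.6 135.9] 87.0 gap (636.1, 186.3, array([52., 62.]), 86.6)
yellow side [637.9 185.3] [112.8 133.9] 86.9 gap 
yellow top [487.8   4.7] [34.3 34.1] 7.7 circ [490.2   4.9] 19.6
yellow side [488.   4.] [26.8 27.5] 39.1 circ [488.4   4.5] 17.1
green top [481.9  -3.3] [33.6 37.9] 45.3 circ [4.851e+02 1.000e-01] 21.4
green side [483.1 -14.2] [41.1 44.3] 76.5 circ [483.6  -9.5] 25.3
red top [486.5   1.9] [53.8 53.9] 0.3 circ [486.5   2.4] 28.9
red side [486.4 -14.1] [57.  57.2] 85.9 circ [487.7  -9.3] 34.6
blue top [488.6  -2.4] [89.4 61. ] 2.7 circ [488.2  -2.6] 52.6
blue side [489.2 -10.3] [94.7 81.1] 2.8 circ [489.   -9.5] 61.4
[[-0.914  0.406  0.   ]
 [ 0.406  0.914  0.   ]
 [-0.     0.    -1.   ]]
```

```bash
cat >> h.py <<'E'
def poly(kind,x,y,a):
    t=np.deg2rad(a);
    if kind=='yellow': p=np.array([[1,1],[-1,1],[-1,-1],[1,-1]])*.013
    elif kind=='blue': p=np.array([[1,1],[-1,1],[-1,-1],[1,-1]])*[.046,.031]
    elif kind=='green': k=np.deg2rad(np.arange(0,360,60)); p=.0231*np.c_[np.cos(k),np.sin(k)]
    else: k=np.deg2rad(np.arange(0,360,15)); p=.028*np.c_[np.cos(k),np.sin(k)]
    R=np.array([[np.cos(t),-np.sin(t)],[np.sin(t),np.cos(t)]]); return p@R.T+[x,y]
def overlay(ims,models,ctr,half,name,s=8):
    out=[]
    for cam in('side','top'):
        c=proj(cam,ctr); o=(c-half).astype(int); o=np.maximum(o,0)
        im=cv2.resize(ims[cam][o[1]:o[1]+2*half,o[0]:o[0]+2*half],None,fx=s,fy=s,interpolation=cv2.INTER_CUBIC)
        for kind,x,y,a,z in models:
            q=np.array([(proj(cam,(*p,z))-o+.5)*s-.5 for p in poly(kind,x,y,a)])
            cv2.polylines(im,[np.int32(q*16)],True,(255,255,255),1,cv2.LINE_AA,4)
        out.append(im)
    n=np.hstack(out); f=min(1,800/n.shape[1]); n=cv2.resize(n,None,fx=f,fy=f)
    cv2.imwrite('pics/'+name,n[:,:,::-1])
def snap(tag):
    S={}
    for c in('side','top'): S[c]=optics.get_image(c); cv2.imwrite(f'pics/{c}{tag}.png',S[c][:,:,::-1])
    return S
def go(x,y,z,yaw):
    s=arm.observe(); R=Rn.from_rotvec(s['ee_rot']).as_matrix(); p=s['position']
    cur=np.rad2deg(np.arctan2(R[1,1],R[0,1])); d=(yaw-cur+90)%180-90
    t=np.deg2rad(cur+d); Y=np.array([np.cos(t),np.sin(t),0]); Z=np.array([0,0,-1.]); X=np.cross(Y,Z)
    D=np.array([x,y,z])-p
    print('clk %.2f'%s['clock'],'pos',p.round(4),'yaw %.1f'%cur,'tilt',R[2].round(3),'w %.1fmm'%(s['width']*91.8),'F',s['force'].round(1),'j',s['joints'].round(2))
    print('rotz(tool) %.1f'%(-d),' then mm tool x,y,z',np.round([D@X*1e3,D@Y*1e3,D@Z*1e3],1))
E
python3 - <<'E'
from h import *
S={c:cv2.imread(f'pics/{c}0.png')[:,:,::-1].copy() for c in('side','top')}
overlay(S,[('yellow',.488,.0044,39.1,.1),('green',.485,.001,20,.078),('red',.4865,.002,0,.056),('blue',.4885,-.0025,2.7,.034)],(.487,0,.05),32,'ov0.png')
go(.488,.0044,.18,39)
E
```

```text
clk 1.30 pos [0.2536 0.5713 0.2407] yaw 66.1 tilt [-0.  0. -1.] w 91.8mm F [-0.3 -0.2 -0.2] j [-1.26  0.43  0.02  1.57 -0.01  1.13 -0.08]
rotz(tool) 27.1  then mm tool x,y,z [-588.  -174.6   60.7]
```

View pics/ov0.png

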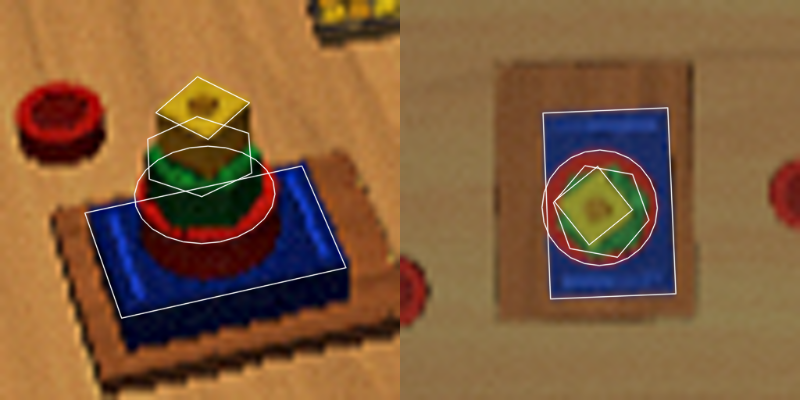

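The outlines fit the stack in both views: yellow is centred at about side pixel (219,201) and turned 39°. Moving over it.

```bash
python3 -m creep '[{"translation":[0,0,0],"rot":[0,0,6.8],"jaw":0.0918},{"translation":[0,0,0],"rot":[0,0,6.8],"jaw":0.0918},{"translation":[0,0,0],"rot":[0,0,6.8],"jaw":0.0918},{"translation":[0,0,0],"rot":[0,0,6.7],"jaw":0.0918},{"translation":[-0.033,-0.0097,0],"rot":[0,0,0],"jaw":0.0918},{"translation":[-0.033,-0.0097,0],"rot":[0,0,0],"jaw":0.0918},{"translation":[-0.033,-0.0097,0],"rot":[0,0,0],"jaw":0.0918},{"translation":[-0.033,-0.0097,0],"rot":[0,0,0],"jaw":0.0918},{"translation":[-0.033,-0.0097,0],"rot":[0,0,0],"jaw":0.0918},{"translation":[-0.033,-0.0097,0],"rot":[0,0,0],"jaw":0.0918},{"translation":[-0.033,-0.0097,0],"rot":[0,0,0],"jaw":0.0918},{"translation":[-0.033,-0.0097,0],"rot":[0,0,0],"jaw":0.0918}]' 25
python3 -m creep '[{"translation":[-0.033,-0.0097,0],"rot":[0,0,0],"jaw":0.07},{"translation":[-0.033,-0.0097,0],"rot":[0,0,0],"jaw":0.07},{"translation":[-0.033,-0.0097,0],"rot":[0,0,0],"jaw":0.07},{"translation":[-0.033,-0.0097,0.007],"rot":[0,0,0],"jaw":0.07},{"translation":[-0.033,-0.0097,0.007],"rot":[0,0,0],"jaw":0.07},{"translation":[-0.033,-0.0097,0.007],"rot":[0,0,0],"jaw":0.07},{"translation":[-0.033,-0.0097,0.007],"rot":[0,0,0],"jaw":0.07},{"translation":[-0.033,-0.0097,0.007],"rot":[0,0,0],"jaw":0.06},{"translation":[-0.03,-0.0097,0.007],"rot":[0,0,0],"jaw":0.06},{"translation":[-0.02,-0.005,0.007],"rot":[0,0,0],"jaw":0.06},{"translation":[0,0,0],"rot":[0,0,0],"jaw":0.06},{"translation":[0,0,0],"rot":[0,0,0],"jaw":0.06}]'
python3 -c "
from h import *
go(.488,.0044,.097,39)"
```

```text
clock: 2.3
position: [0.3597, 0.3156, 0.241]
ee_rot: [1.353, 2.835, 0.001]
force: [0.6, -0.8, -0.1]
width: 1.003
clock: 3.3
position: [0.485, 0.0138, 0.1915]
ee_rot: [-1.358, -2.833, 0.001]
force: [-1.2, -0.0, -1.2]
width: 0.652
clk 3.30 pos [0.485  0.0138 0.1915] yaw 38.8 tilt [ 0.    -0.001 -1.   ] w 59.8mm F [-1.2 -0.  -1.2] j [-0.48  0.27  0.43  2.   -0.14  0.91  0.69]
rotz(tool) -0.2  then mm tool x,y,z [-9.2 -3.6 94.5]
```

```bash
python3 -m creep '[{"translation":[-0.0092,-0.0036,0.02],"rot":[0,0,0],"jaw":0.06},{"translation":[0,0,0.03],"rot":[0,0,0],"jaw":0.06},{"translation":[0,0,0.017],"rot":[0,0,0],"jaw":0.06},{"translation":[0,0,0],"rot":[0,0,0],"jaw":0.05},{"translation":[0,0,0],"rot":[0,0,0],"jaw":0.045}]' 25
python3 -c "
from h import *
go(.488,.0044,.0945,39)
S=snap(1)
overlay(S,[],(.487,0,.08),32,'ov1.png')"
```

```text
clock: 3.72
position: [0.4873, 0.0066, 0.1247]
ee_rot: [-1.351, -2.835, 0.001]
force: [-0.1, 0.4, 1.3]
width: 0.555
clk 3.72 pos [0.4873 0.0066 0.1247] yaw 39.0 tilt [ 0.001 -0.001 -1.   ] w 50.9mm F [-0.1  0.4  1.3] j [-0.43  0.37  0.4   2.06 -0.21  0.75  0.77]
rotz(tool) 0.0  then mm tool x,y,z [-2.1 -0.9 30.2]
```

View pics/ov1.png

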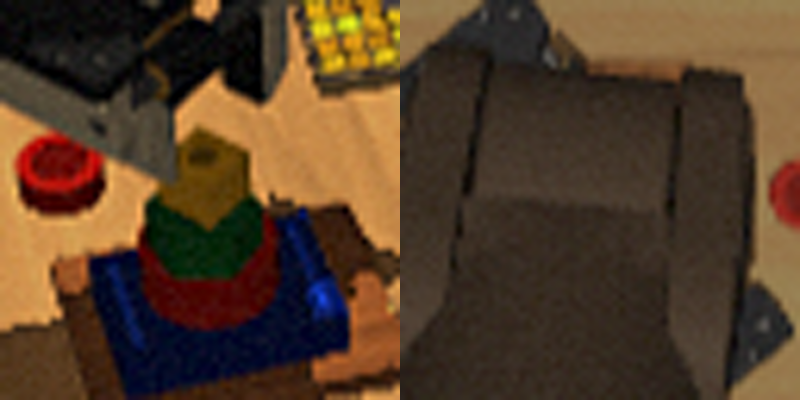

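The jaws straddle the yellow square at crop (210,175), one finger on each side, with room to descend. Going down to grip.

```bash
python3 -m creep '[{"translation":[-0.002,-0.0009,0.01],"rot":[0,0,0],"jaw":0.045},{"translation":[0,0,0.012],"rot":[0,0,0],"jaw":0.045},{"translation":[0,0,0.008],"rot":[0,0,0],"jaw":0.045},{"translation":[0,0,0],"rot":[0,0,0],"jaw":0.045},{"translation":[0,0,0],"rot":[0,0,0],"jaw":0.04}]'
python3 -c "
from h import *
go(.488,.0044,.0945,39)"
python3 -m creep '[{"translation":[0,0,0],"rot":[0,0,0],"jaw":0.034},{"translation":[0,0,0],"rot":[0,0,0],"jaw":0.03},{"translation":[0,0,0],"rot":[0,0,0],"jaw":0.027},{"translation":[0,0,0],"rot":[0,0,0],"jaw":0.024},{"translation":[0,0,0],"rot":[0,0,0],"jaw":0.015},{"translation":[0,0,0],"rot":[0,0,0],"jaw":0.01},{"translation":[0,0,0],"rot":[0,0,0],"jaw":0.01}]' 25
```

```text
clock: 4.23
position: [0.4883, 0.0034, 0.0946]
ee_rot: [-1.353, -2.835, 0.0]
force: [0.6, -0.3, 0.0]
width: 0.463
clk 4.23 pos [0.4883 0.0034 0.0946] yaw 39.0 tilt [ 0. -0. -1.] w 42.5mm F [ 0.6 -0.3  0. ] j [-0.4   0.42  0.37  2.09 -0.24  0.68  0.81]
rotz(tool) -0.0  then mm tool x,y,z [1.  0.4 0.1]
clock: 4.82
position: [0.4887, 0.0034, 0.0951]
ee_rot: [1.353, 2.835, 0.001]
force: [-0.5, -0.3, 6.0]
width: 0.28
```

```bash
python3 -m creep '[{"translation":[0,0,-0.005],"rot":[0,0,0],"jaw":0.01},{"translation":[0,0,-0.015],"rot":[0,0,0],"jaw":0.01},{"translation":[0,0,-0.02],"rot":[0,0,0],"jaw":0.01},{"translation":[0,0,-0.02],"rot":[0,0,0],"jaw":0.01},{"translation":[0,0,-0.01],"rot":[0,0,6],"jaw":0.01},{"translation":[0,0,0],"rot":[0,0,6],"jaw":0.01},{"translation":[0,0,0],"rot":[0,0,6],"jaw":0.01},{"translation":[0,0,0],"rot":[0,0,6],"jaw":0.01},{"translation":[0,0,0],"rot":[0,0,6],"jaw":0.01},{"translation":[0,0,0],"rot":[0,0,6],"jaw":0.01},{"translation":[0,0,0],"rot":[0,0,6.1],"jaw":0.01},{"translation":[0,0,0],"rot":[0,0,0],"jaw":0.01}]' 25
python3 -c "
from h import *
go(.637,.186,.09,-3.1)"
```

```text
clock: 5.82
position: [0.4883, 0.0035, 0.1648]
ee_rot: [-2.287, -2.154, 0.001]
force: [0.2, -0.7, -0.8]
width: 0.283
clk 5.82 pos [0.4883 0.0035 0.1648] yaw -3.4 tilt [-0. -0. -1.] w 26.0mm F [ 0.2 -0.7 -0.8] j [-0.59  0.33  0.6   2.03 -0.25  0.85  0.09]
rotz(tool) -0.3  then mm tool x,y,z [190.2 138.6  74.8]
```

```bash
python3 -m creep '[{"translation":[0.019,0.0139,0],"rot":[0,0,-0.3],"jaw":0.01},{"translation":[0.0246,0.018,0],"rot":[0,0,0],"jaw":0.01},{"translation":[0.0246,0.018,0],"rot":[0,0,0],"jaw":0.01},{"translation":[0.0246,0.018,0],"rot":[0,0,0],"jaw":0.01},{"translation":[0.0246,0.018,0],"rot":[0,0,0],"jaw":0.01},{"translation":[0.0246,0.018,0.01],"rot":[0,0,0],"jaw":0.01},{"translation":[0.0246,0.018,0.02],"rot":[0,0,0],"jaw":0.01},{"translation":[0.0176,0.012,0.02],"rot":[0,0,0],"jaw":0.01},{"translation":[0.006,0.0043,0.02],"rot":[0,0,0],"jaw":0.01},{"translation":[0,0,0.01],"rot":[0,0,0],"jaw":0.01},{"translation":[0,0,0],"rot":[0,0,0],"jaw":0.01}]' 25
python3 -c "
from h import *
go(.637,.186,.0278,-3.1)
S=snap(2)
overlay(S,[('yellow',.637,.186,-3.1,.01)],(.637,.186,.01),32,'ov2.png')
"
```

```text
clock: 6.73
position: [0.6341, 0.1859, 0.082]
ee_rot: [-2.272, -2.168, 0.007]
force: [-0.7, -0.4, -0.7]
width: 0.281
clk 6.73 pos [0.6341 0.1859 0.082 ] yaw -2.7 tilt [-0.002 -0.005 -1.   ] w 25.8mm F [-0.7 -0.4 -0.7] j [-0.68  0.69  0.5   1.66 -0.4   0.9  -0.07]
rotz(tool) 0.4  then mm tool x,y,z [ 0.3  2.9 54.2]
```

View pics/ov2.png

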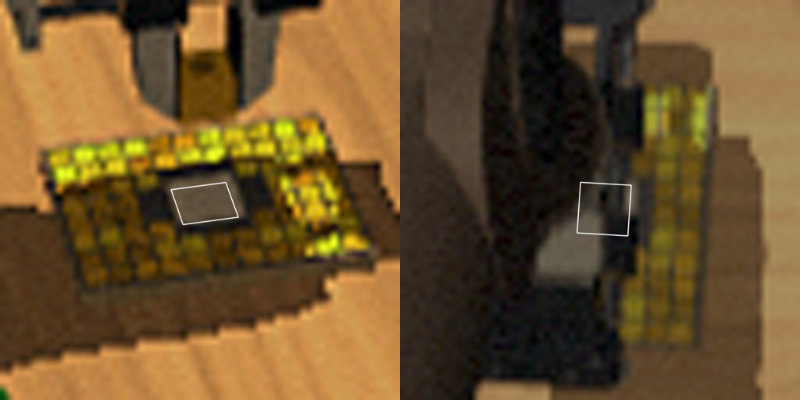

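```bash
python3 -m creep '[{"translation":[0.0003,0.0029,0.01],"rot":[0,0,0.4],"jaw":0.01},{"translation":[0,0,0.015],"rot":[0,0,0],"jaw":0.01},{"translation":[0,0,0.014],"rot":[0,0,0],"jaw":0.01},{"translation":[0,0,0.007],"rot":[0,0,0],"jaw":0.01},{"translation":[0,0,0.004],"rot":[0,0,0],"jaw":0.01},{"translation":[0,0,0],"rot":[0,0,0],"jaw":0.01},{"translation":[0,0,0],"rot":[0,0,0],"jaw":0.01}]'
python3 -c "
from h import *
go(.637,.186,.0275,-3.1)
S=snap(3)
overlay(S,[('yellow',.637,.186,-3.1,.036)],(.637,.186,.01),32,'ov3.png')
"
```

```text
clock: 7.42
position: [0.6391, 0.1865, 0.035]
ee_rot: [2.283, 2.157, 0.0]
force: [0.5, -0.4, 0.1]
width: 0.278
clk 7.42 pos [0.6391 0.1865 0.035 ] yaw -3.2 tilt [ 0.  0. -1.] w 25.5mm F [ 0.5 -0.4  0.1] j [-0.66  0.75  0.46  1.68 -0.43  0.81 -0.05]
rotz(tool) -0.1  then mm tool x,y,z [-0.6 -2.1  7.5]
```

View pics/ov3.png

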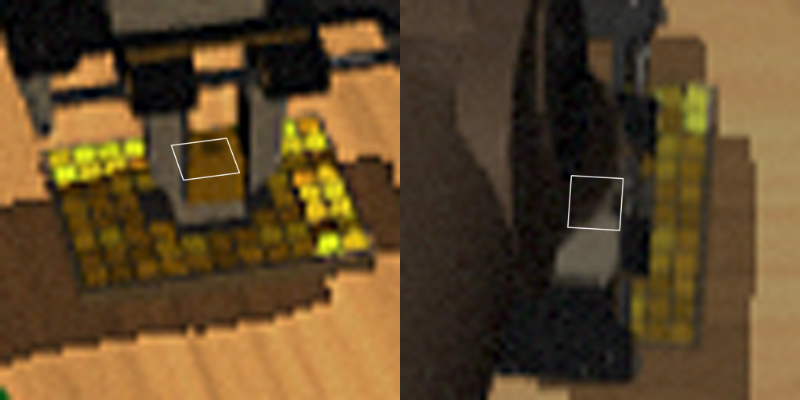

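```bash
python3 -m creep '[{"translation":[-0.0006,-0.0021,0.003],"rot":[0,0,0],"jaw":0.01},{"translation":[0,0,0.0025],"rot":[0,0,0],"jaw":0.01},{"translation":[0,0,0.0012],"rot":[0,0,0],"jaw":0.01},{"translation":[0,0,0],"rot":[0,0,0],"jaw":0.01},{"translation":[0,0,0],"rot":[0,0,0],"jaw":0.01}]'
python3 -c "
from h import *
go(.637,.186,.0275,-3.1)"
```

```text
clock: 7.93
position: [0.6368, 0.1862, 0.028]
ee_rot: [-2.283, -2.158, 0.0]
force: [-0.4, -0.2, -0.0]
width: 0.281
clk 7.93 pos [0.6368 0.1862 0.028 ] yaw -3.2 tilt [-0. -0. -1.] w 25.8mm F [-0.4 -0.2 -0. ] j [-0.65  0.76  0.46  1.69 -0.44  0.8  -0.05]
rotz(tool) -0.1  then mm tool x,y,z [-0.1  0.3  0.5]
```

```bash
python3 -m creep '[{"translation":[0,0,0.0006],"rot":[0,0,0],"jaw":0.01},{"translation":[0,0,0.0005],"rot":[0,0,0],"jaw":0.01},{"translation":[0,0,0],"rot":[0,0,0],"jaw":0.01}]'
python3 -m creep '[{"translation":[0,0,0],"rot":[0,0,0],"jaw":0.03},{"translation":[0,0,0],"rot":[0,0,0],"jaw":0.035},{"translation":[0,0,0],"rot":[0,0,0],"jaw":0.05},{"translation":[0,0,0],"rot":[0,0,0],"jaw":0.05},{"translation":[0,0,0],"rot":[0,0,0],"jaw":0.05},{"translation":[0,0,-0.01],"rot":[0,0,0],"jaw":0.05},{"translation":[0,0,-0.03],"rot":[0,0,0],"jaw":0.05},{"translation":[0,0,-0.04],"rot":[0,0,0],"jaw":0.05},{"translation":[0,0,-0.04],"rot":[0,0,0],"jaw":0.05},{"translation":[0,-0.03,-0.02],"rot":[0,0,0],"jaw":0.05},{"translation":[-0.02,-0.04,0],"rot":[0,0,0],"jaw":0.06},{"translation":[0.02,-0.04,0],"rot":[0,0,0],"jaw":0.07}]'
python3 -c "
from h import *
go(.486,0,.15,0)"
```

```text
clock: 8.18
position: [0.6369, 0.1861, 0.0272]
ee_rot: [2.283, 2.158, 0.0]
force: [-1.1, -0.2, 2.3]
width: 0.282
clock: 9.18
position: [0.5331, 0.185, 0.1695]
ee_rot: [2.29, 2.146, 0.003]
force: [-0.5, -0.9, -0.4]
width: 0.642
clk 9.18 pos [0.5331 0.185  0.1695] yaw -3.7 tilt [-0.001  0.004 -1.   ] w 58.9mm F [-0.5 -0.9 -0.4] j [-0.85  0.44  0.58  1.85 -0.29  0.93 -0.2 ]
rotz(tool) -3.7  then mm tool x,y,z [-185.   -47.1   19.5]
```

```bash
python3 -c "
from h import *
S=snap(4)
overlay(S,[('green',.485,.001,20,.078),('red',.4865,.002,0,.056),('blue',.4885,-.0025,2.7,.034)],(.487,0,.05),32,'ov4.png')
overlay(S,[('yellow',.637,.186,-3.1,.032)],(.637,.186,.01),32,'ov4b.png')
a=cv2.imread('pics/ov4.png');b=cv2.imread('pics/ov4b.png');cv2.imwrite('pics/ov4c.png',cv2.resize(np.vstack([a,b]),(600,600)))
"
```

```text
(no output)
```

View pics/ov4c.png

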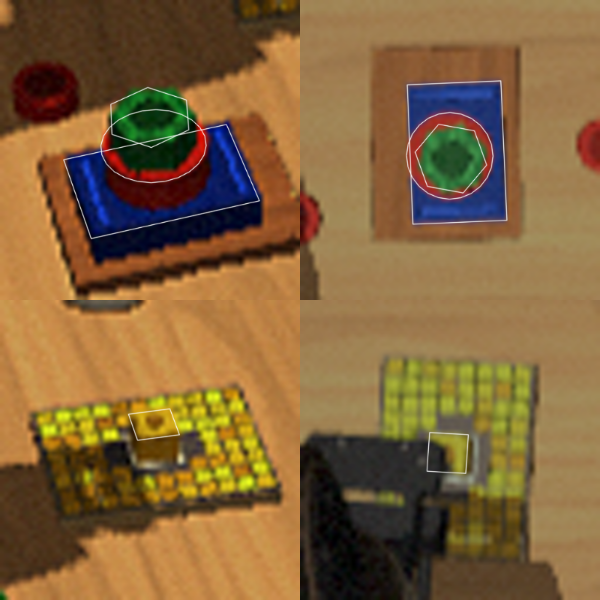

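Yellow is well inside its gap (crop lower left (155,428)). The green hexagon shows at crop (150,112) and (452,155); I'll fit its pose.

```bash
cat >> h.py <<'E'
from scipy.optimize import minimize
def fit(S,kind,ztop,g,cams=('side','top'),smin=110,vmin=20,rad=None):
    res=[]
    period={'yellow':90,'green':60,'blue':180,'red':360}[kind]
    for cam in cams:
        m,b=cmask(S[cam],kind,smin,vmin); f=4
        c=proj(cam,(g[0],g[1],ztop-.011)); r=rad or {'yellow':14,'green':17,'red':22,'blue':34}[kind]
        roi=np.zeros_like(m); cv2.circle(roi,tuple(int(v*f+1.5) for v in c),r*f,255,-1); m&=roi
        m=cv2.morphologyEx(m,cv2.MORPH_OPEN,np.ones((5,5)))
        cs,_=cv2.findContours(m,cv2.RETR_EXTERNAL,cv2.CHAIN_APPROX_NONE); m2=np.zeros_like(m); cv2.drawContours(m2,[max(cs,key=cv2.contourArea)],-1,255,-1)
        def cost(v):
            P=poly(kind,v[0]/1000,v[1]/1000,v[2])
            q=np.array([(proj(cam,(*p,z))+.5)*f-.5 for p in P for z in(ztop,ztop-.022)],np.float32)
            h=cv2.convexHull(q); im=np.zeros_like(m2); cv2.fillPoly(im,[np.int32(h*16)],255,cv2.LINE_8,4)
            return 1-np.count_nonzero(im&m2)/np.count_nonzero(im|m2)
        best=None
        for a in ([0] if kind=='red' else np.arange(0,period,15) if len(g)<3 else [g[2]]):
            x0=np.array([g[0]*1000,g[1]*1000,a])
            o=minimize(cost,x0,method='Nelder-Mead',options=dict(initial_simplex=[x0,x0+[5,0,0],x0+[0,5,0],x0+[0,0,10]],xatol=.05,fatol=1e-5))
            if best is None or o.fun<best.fun: best=o
        print(kind,cam,best.x[:2].round(1),'ang %.1f'%(best.x[2]%period),'1-IoU %.3f'%best.fun); res.append(best.x)
    return res
E
python3 -c "
from h import *
S={c:cv2.imread(f'pics/{c}4.png')[:,:,::-1].copy() for c in('side','top')}
r=fit(S,'green',.078,(.485,.001)); x=r[0]
fit(S,'yellow',.032,(.637,.186),('side',))
fit(S,'red',.056,(.4865,.002),('top',))
overlay(S,[('green',x[0]/1e3,x[1]/1e3,x[2],.078)],(.487,0,.05),32,'ov5.png')
"
```

```text
green side [487.    3.4] ang 35.5 1-IoU 0.116
green top [4.849e+02 1.000e-01] ang 47.9 1-IoU 0.125
yellow side [658.4 203.2] ang 29.3 1-IoU 0.398
red top [488.    5.6] ang 353.8 1-IoU 0.844
```

View pics/ov5.png

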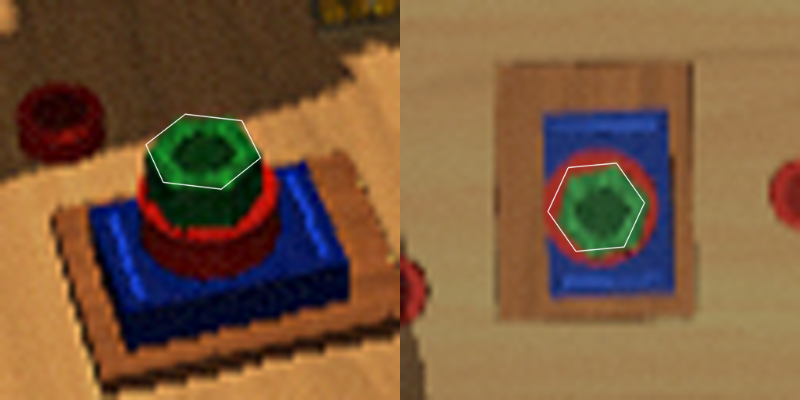

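```bash
python3 -c "
from h import *
S={c:cv2.imread(f'pics/{c}4.png')[:,:,::-1].copy() for c in('side','top')}
overlay(S,[('green',.4862,.0035,36,.078)],(.487,0,.067),16,'a.png',25)
overlay(S,[('green',.4862,.0035,48,.078)],(.487,0,.067),16,'b.png',25)
overlay(S,[],(.487,0,.067),16,'c.png',25)
a=np.vstack([cv2.resize(cv2.imread('pics/%s.png'%k),(400,200)) for k in 'abc']);cv2.imwrite('pics/ov6.png',a)
"
```

```text
(no output)
```

View pics/ov6.png

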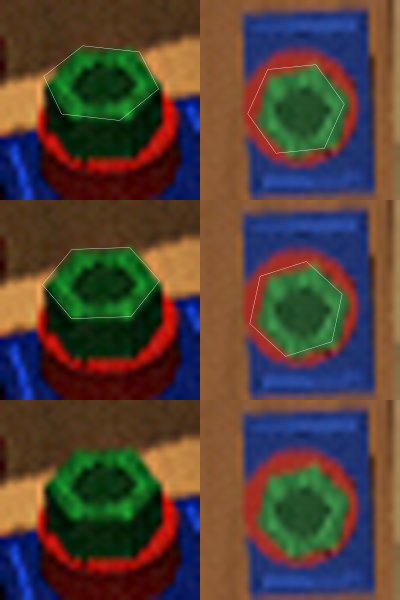

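The hexagon's corners fit at 48°, so its flat normals are at 18°. Its centre is about (0.4855, 0.002). Moving over it.

```bash
python3 -m creep '[{"translation":[0,0,0],"rot":[0,0,-7.1],"jaw":0.07},{"translation":[0,0,0],"rot":[0,0,-7.1],"jaw":0.07},{"translation":[0,0,0],"rot":[0,0,-7.1],"jaw":0.07},{"translation":[0,0,0],"rot":[0,0,-0.4],"jaw":0.07},{"translation":[0,0,0],"rot":[0,0,0],"jaw":0.065}]'
python3 -c "
from h import *
go(.4855,.002,.073,18)"
```

```text
clock: 9.7
position: [0.5326, 0.1919, 0.1676]
ee_rot: [-1.841, -2.546, -0.001]
force: [-0.1, 0.2, -0.2]
width: 0.735
clk 9.70 pos [0.5326 0.1919 0.1676] yaw 18.3 tilt [ 0.001  0.001 -1.   ] w 67.4mm F [-0.1  0.2 -0.2] j [-0.78  0.43  0.47  1.84 -0.24  0.92  0.12]
rotz(tool) 0.3  then mm tool x,y,z [-166.  -103.4   94.6]
```

```bash
python3 -m creep '[{"translation":[-0.02,-0.0124,0],"rot":[0,0,0.3],"jaw":0.065},{"translation":[-0.0242,-0.0151,0],"rot":[0,0,0],"jaw":0.065},{"translation":[-0.0242,-0.0151,0],"rot":[0,0,0],"jaw":0.065},{"translation":[-0.0242,-0.0151,0],"rot":[0,0,0],"jaw":0.065},{"translation":[-0.0242,-0.0151,0],"rot":[0,0,0],"jaw":0.065},{"translation":[-0.0242,-0.0151,0.01],"rot":[0,0,0],"jaw":0.065},{"translation":[-0.015,-0.0095,0.02],"rot":[0,0,0],"jaw":0.065},{"translation":[-0.01,-0.006,0.02],"rot":[0,0,0],"jaw":0.06},{"translation":[0,0,0.005],"rot":[0,0,0],"jaw":0.06},{"translation":[0,0,0],"rot":[0,0,0],"jaw":0.06}]'
python3 -c "
from h import *
go(.4855,.002,.073,18)
S=snap(7)
overlay(S,[],(.487,0,.08),32,'ov7.png')"
```

```text
clock: 10.53
position: [0.4852, 0.0016, 0.1111]
ee_rot: [-1.848, -2.538, 0.003]
force: [-0.4, 0.4, 0.5]
width: 0.656
clk 10.53 pos [0.4852 0.0016 0.1111] yaw 17.9 tilt [ 0.    -0.002 -1.   ] w 60.2mm F [-0.4  0.4  0.5] j [-0.48  0.4   0.48  2.08 -0.27  0.72  0.49]
rotz(tool) -0.1  then mm tool x,y,z [ 0.3  0.4 38.1]
```

View pics/ov7.png

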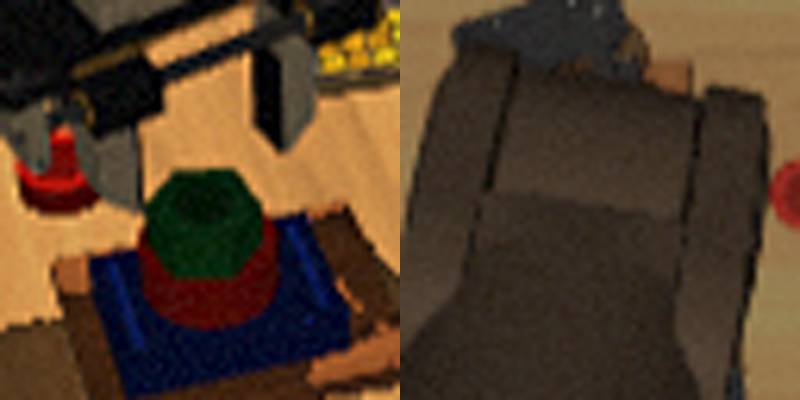

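The fingers at crop (135,200) and (285,140) straddle the hexagon at (205,195), and they face its flats. Descending and gripping.

```bash
python3 -m creep '[{"translation":[0.0003,0.0004,0.01],"rot":[0,0,0],"jaw":0.06},{"translation":[0,0,0.013],"rot":[0,0,0],"jaw":0.06},{"translation":[0,0,0.01],"rot":[0,0,0],"jaw":0.06},{"translation":[0,0,0.005],"rot":[0,0,0],"jaw":0.055},{"translation":[0,0,0],"rot":[0,0,0],"jaw":0.05},{"translation":[0,0,0],"rot":[0,0,0],"jaw":0.046},{"translation":[0,0,0],"rot":[0,0,0],"jaw":0.043},{"translation":[0,0,0],"rot":[0,0,0],"jaw":0.041},{"translation":[0,0,0],"rot":[0,0,0],"jaw":0.039},{"translation":[0,0,0],"rot":[0,0,0],"jaw":0.03},{"translation":[0,0,0],"rot":[0,0,0],"jaw":0.025},{"translation":[0,0,0],"rot":[0,0,0],"jaw":0.025}]' 25
python3 -c "
from h import *
go(.4855,.002,.073,18)"
```

```text
clock: 11.63
position: [0.4866, 0.0025, 0.0743]
ee_rot: [1.843, 2.544, 0.001]
force: [-0.8, -0.3, 6.1]
width: 0.434
clk 11.63 pos [0.4866 0.0025 0.0743] yaw 18.2 tilt [ 0.     0.001 -1.   ] w 39.9mm F [-0.8 -0.3  6.1] j [-0.44  0.46  0.44  2.11 -0.32  0.63  0.53]
rotz(tool) 0.2  then mm tool x,y,z [-0.1 -1.2  1.3]
```

```bash
python3 -m creep '[{"translation":[0,0,-0.005],"rot":[0,0,0],"jaw":0.025},{"translation":[0,0,-0.015],"rot":[0,0,0],"jaw":0.025},{"translation":[0,0,-0.02],"rot":[0,0,0],"jaw":0.025},{"translation":[0,0,-0.02],"rot":[0,0,-3.6],"jaw":0.025},{"translation":[0,0,-0.01],"rot":[0,0,-3.7],"jaw":0.025},{"translation":[0,0,0],"rot":[0,0,0],"jaw":0.025},{"translation":[0,0,0],"rot":[0,0,0],"jaw":0.025}]' 25
python3 -c "
from h import *
go(.614,-.1995,.0283,25.5)
S=snap(8)
overlay(S,[('red',.4865,.002,0,.056)],(.487,0,.08),32,'ov8.png')"
```

```text
clock: 12.22
position: [0.4865, 0.0026, 0.1443]
ee_rot: [1.679, 2.654, 0.002]
force: [-0.6, 0.1, -1.4]
width: 0.434
clk 12.22 pos [0.4865 0.0026 0.1443] yaw 25.4 tilt [ 0.     0.001 -1.   ] w 39.8mm F [-0.6  0.1 -1.4] j [-0.48  0.34  0.47  2.05 -0.22  0.79  0.56]
rotz(tool) -0.1  then mm tool x,y,z [-237.3   28.   116. ]
```

View pics/ov8.png

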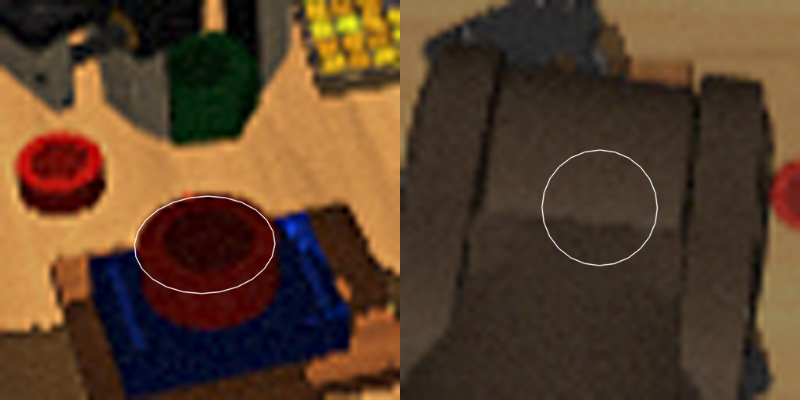

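The hexagon is held (crop (210,85)) and the red disc stayed put. Carrying green to its panel.

```bash
python3 -m creep '[{"translation":[-0.015,0.0018,0],"rot":[0,0,0],"jaw":0.025},{"translation":[-0.025,0.003,0],"rot":[0,0,0],"jaw":0.025},{"translation":[-0.03,0.0035,0],"rot":[0,0,0],"jaw":0.025},{"translation":[-0.03,0.0035,0],"rot":[0,0,0],"jaw":0.025},{"translation":[-0.03,0.0035,0],"rot":[0,0,0],"jaw":0.025},{"translation":[-0.03,0.0035,0.01],"rot":[0,0,0],"jaw":0.025},{"translation":[-0.03,0.0035,0.02],"rot":[0,0,0],"jaw":0.025},{"translation":[-0.025,0.0032,0.02],"rot":[0,0,0],"jaw":0.025},{"translation":[-0.015,0.002,0.02],"rot":[0,0,0],"jaw":0.025},{"translation":[-0.0073,0.0005,0.015],"rot":[0,0,0],"jaw":0.025},{"translation":[0,0,0],"rot":[0,0,0],"jaw":0.025},{"translation":[0,0,0],"rot":[0,0,0],"jaw":0.025}]' 25
python3 -c "
from h import *
go(.614,-.1995,.0283,25.5)
"
```

```text
clock: 13.32
position: [0.6122, -0.1997, 0.0571]
ee_rot: [-1.678, -2.652, 0.002]
force: [-1.2, 1.3, -0.4]
width: 0.433
clk 13.32 pos [ 0.6122 -0.1997  0.0571] yaw 25.4 tilt [ 0.002 -0.003 -1.   ] w 39.8mm F [-1.2  1.3 -0.4] j [-0.04  0.68  0.41  1.72 -0.36  0.81  0.99]
rotz(tool) -0.1  then mm tool x,y,z [-0.7  1.7 28.8]
```

```bash
python3 -m creep '[{"translation":[-0.0005,0.001,0.008],"rot":[0,0,0],"jaw":0.025},{"translation":[0,0,0.01],"rot":[0,0,0],"jaw":0.025},{"translation":[0,0,0.006],"rot":[0,0,0],"jaw":0.025},{"translation":[0,0,0.002],"rot":[0,0,0],"jaw":0.025},{"translation":[0,0,0],"rot":[0,0,0],"jaw":0.025},{"translation":[0,0,0],"rot":[0,0,0],"jaw":0.025}]' 25
python3 -c "
from h import *
go(.614,-.1995,.0283,25.5)
S=snap(9)
overlay(S,[('green',.614,-.1995,-4.5,.034)],(.614,-.1995,.02),32,'ov9.png')"
```

```text
clock: 13.82
position: [0.6147, -0.1996, 0.0331]
ee_rot: [1.677, 2.656, 0.0]
force: [-0.3, 0.4, -0.4]
width: 0.434
clk 13.82 pos [ 0.6147 -0.1996  0.0331] yaw 25.5 tilt [ 0.  0. -1.] w 39.8mm F [-0.3  0.4 -0.4] j [-0.03  0.72  0.4   1.73 -0.37  0.77  1.  ]
rotz(tool) -0.0  then mm tool x,y,z [ 0.4 -0.6  4.8]
```

View pics/ov9.png

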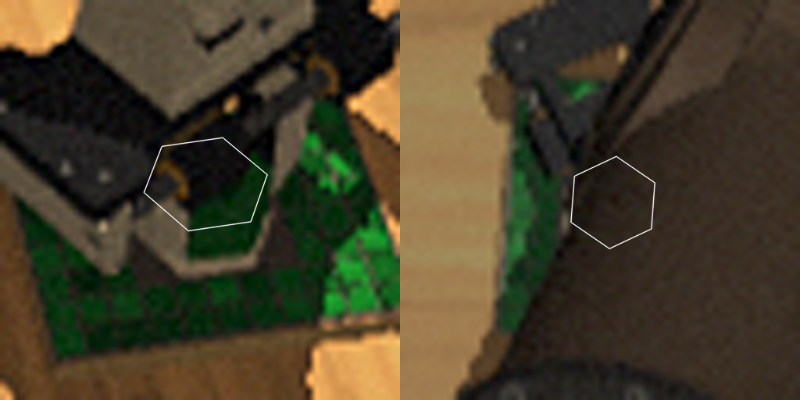

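The hexagon (crop (230,215)) sits over the pale gap with an even margin, just above the panel. Lowering and releasing.

```bash
python3 -m creep '[{"translation":[0.0004,-0.0006,0.002],"rot":[0,0,0],"jaw":0.025},{"translation":[0,0,0.0018],"rot":[0,0,0],"jaw":0.025},{"translation":[0,0,0.0006],"rot":[0,0,0],"jaw":0.025},{"translation":[0,0,0.0004],"rot":[0,0,0],"jaw":0.025},{"translation":[0,0,0],"rot":[0,0,0],"jaw":0.025},{"translation":[0,0,0],"rot":[0,0,0],"jaw":0.025}]' 25
python3 -c "
from h import *
go(.614,-.1995,.0283,25.5)"
```

```text
clock: 14.42
position: [0.6139, -0.1996, 0.0284]
ee_rot: [-1.677, -2.656, -0.0]
force: [-3.1, 1.0, 5.2]
width: 0.434
clk 14.42 pos [ 0.6139 -0.1996  0.0284] yaw 25.5 tilt [ 0.  0. -1.] w 39.9mm F [-3.1  1.   5.2] j [-0.02  0.72  0.39  1.74 -0.38  0.76  1.  ]
rotz(tool) -0.0  then mm tool x,y,z [0.1 0.2 0.1]
```

```bash
python3 -m creep '[{"translation":[0,0,0],"rot":[0,0,0],"jaw":0.043},{"translation":[0,0,0],"rot":[0,0,0],"jaw":0.048},{"translation":[0,0,0],"rot":[0,0,0],"jaw":0.06},{"translation":[0,0,0],"rot":[0,0,0],"jaw":0.065},{"translation":[0,0,0],"rot":[0,0,0],"jaw":0.065},{"translation":[0,0,-0.01],"rot":[0,0,0],"jaw":0.065},{"translation":[0,0,-0.03],"rot":[0,0,0],"jaw":0.065},{"translation":[0,0,-0.04],"rot":[0,0,0],"jaw":0.065},{"translation":[0,0,-0.03],"rot":[0,0,0],"jaw":0.07},{"translation":[0.016,-0.033,-0.01],"rot":[0,0,0],"jaw":0.08},{"translation":[0.016,-0.033,0],"rot":[0,0,0],"jaw":0.08},{"translation":[0.016,-0.033,0],"rot":[0,0,0],"jaw":0.08}]' 25
python3 -c "
from h import *
go(.4865,.002,.13,20)
S=snap(10)
overlay(S,[('red',.4865,.002,0,.056)],(.487,0,.05),32,'a.png')
overlay(S,[('green',.614,-.1995,-4.5,.032)],(.614,-.1995,.02),32,'b.png')
cv2.imwrite('pics/ov10.png',cv2.resize(np.vstack([cv2.imread('pics/a.png'),cv2.imread('pics/b.png')]),(600,600)))"
```

```text
clock: 15.42
position: [0.5034, -0.1992, 0.1497]
ee_rot: [1.675, 2.654, 0.001]
force: [0.0, -0.3, 0.2]
width: 0.87
clk 15.42 pos [ 0.5034 -0.1992  0.1497] yaw 25.5 tilt [-0.002  0.002 -1.   ] w 79.9mm F [ 0.  -0.3  0.2] j [-0.08  0.42  0.49  1.92 -0.26  0.86  0.98]
rotz(tool) 5.5  then mm tool x,y,z [194.8  52.9  19.7]
```

View pics/ov10.png

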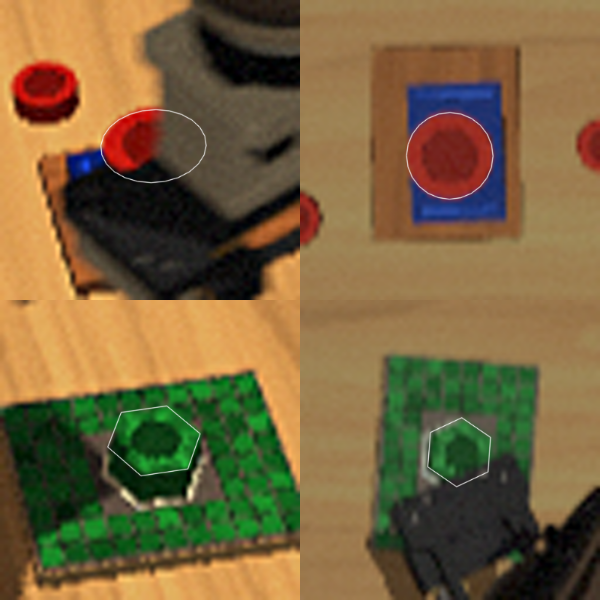

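Green lies square in its gap (crop lower left (152,440), outline fits). The red disc is at (0.4868, 0.0025). It can be gripped at the present yaw.

```bash
python3 -c "
from h import *
go(.4868,.0025,.0505,25.5)"
```

```text
clk 15.52 pos [ 0.4972 -0.1993  0.1484] yaw 25.2 tilt [ 0.004 -0.003 -1.   ] w 80.0mm F [ 0.1 -0.5  0.9] j [-0.08  0.42  0.49  1.93 -0.25  0.86  0.98]
rotz(tool) -0.3  then mm tool x,y,z [186.6  77.5  97.9]
```

```bash
python3 -m creep '[{"translation":[0.015,0.0062,0],"rot":[0,0,0],"jaw":0.08},{"translation":[0.025,0.0104,0],"rot":[0,0,0],"jaw":0.08},{"translation":[0.03,0.0125,0],"rot":[0,0,0],"jaw":0.08},{"translation":[0.03,0.0125,0],"rot":[0,0,0],"jaw":0.08},{"translation":[0.03,0.0125,0],"rot":[0,0,0],"jaw":0.08},{"translation":[0.03,0.0125,0.01],"rot":[0,0,0],"jaw":0.08},{"translation":[0.0166,0.007,0.02],"rot":[0,0,0],"jaw":0.08},{"translation":[0.01,0.004,0.02],"rot":[0,0,0],"jaw":0.08},{"translation":[0,0,0.01],"rot":[0,0,0],"jaw":0.08},{"translation":[0,0,0],"rot":[0,0,0],"jaw":0.08}]' 25
python3 -c "
from h import *
go(.4868,.0025,.0505,25.5)
S=snap(11)
overlay(S,[],(.487,0,.05),32,'ov11.png')"
```

```text
clock: 16.35
position: [0.4929, 0.0031, 0.0868]
ee_rot: [-1.675, -2.656, 0.003]
force: [-0.0, -0.6, 0.2]
width: 0.869
clk 16.35 pos [0.4929 0.0031 0.0868] yaw 25.5 tilt [ 0.001 -0.003 -1.   ] w 79.8mm F [-0.  -0.6  0.2] j [-0.43  0.44  0.42  2.08 -0.28  0.67  0.62]
rotz(tool) 0.0  then mm tool x,y,z [ 2.1 -5.8 36.3]
```

View pics/ov11.png

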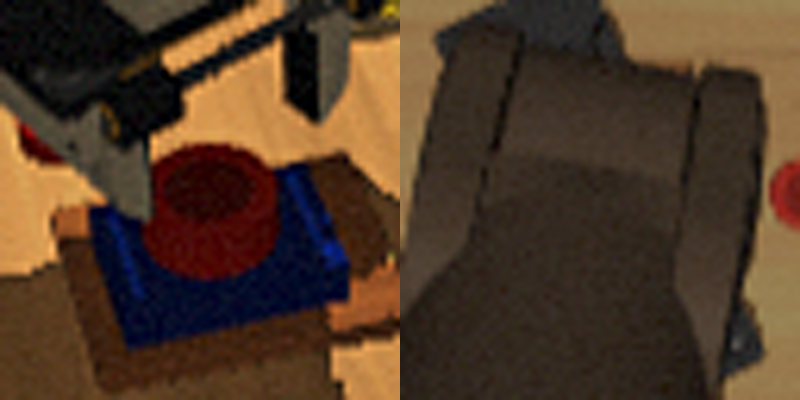

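The jaws straddle the disc (crop (210,190)) but sit about 6 mm off along y. I'll correct that and then go down.

```bash
python3 -m creep '[{"translation":[0.0021,-0.0058,0],"rot":[0,0,0],"jaw":0.08},{"translation":[0,0,0.006],"rot":[0,0,0],"jaw":0.08},{"translation":[0,0,0.012],"rot":[0,0,0],"jaw":0.08},{"translation":[0,0,0.012],"rot":[0,0,0],"jaw":0.08},{"translation":[0,0,0.006],"rot":[0,0,0],"jaw":0.075},{"translation":[0,0,0],"rot":[0,0,0],"jaw":0.07},{"translation":[0,0,0],"rot":[0,0,0],"jaw":0.066}]' 25
python3 -c "
from h import *
go(.4868,.0025,.0505,25.5)"
```

```text
clock: 17.03
position: [0.4876, 0.0019, 0.0523]
ee_rot: [-1.678, -2.656, 0.0]
force: [-0.3, 0.0, 1.2]
width: 0.739
clk 17.03 pos [0.4876 0.0019 0.0523] yaw 25.4 tilt [ 0. -0. -1.] w 67.9mm F [-0.3  0.   1.2] j [-0.4   0.49  0.38  2.12 -0.33  0.58  0.66]
rotz(tool) -0.1  then mm tool x,y,z [ 0.9 -0.5  1.8]
```

```bash
python3 -m creep '[{"translation":[0.0009,-0.0005,0.0015],"rot":[0,0,0],"jaw":0.066},{"translation":[0,0,0],"rot":[0,0,0],"jaw":0.063},{"translation":[0,0,0],"rot":[0,0,0],"jaw":0.06},{"translation":[0,0,0],"rot":[0,0,0],"jaw":0.058},{"translation":[0,0,0],"rot":[0,0,0],"jaw":0.056},{"translation":[0,0,0],"rot":[0,0,0],"jaw":0.054},{"translation":[0,0,0],"rot":[0,0,0],"jaw":0.045},{"translation":[0,0,0],"rot":[0,0,0],"jaw":0.04},{"translation":[0,0,0],"rot":[0,0,0],"jaw":0.04}]' 30
python3 -c "
from h import *
go(.4868,.0025,.0505,25.5)"
```

```text
clock: 17.78
position: [0.487, 0.003, 0.0508]
ee_rot: [1.677, 2.656, 0.001]
force: [-0.6, -0.2, 3.9]
width: 0.605
clk 17.78 pos [0.487  0.003  0.0508] yaw 25.5 tilt [ 0.  0. -1.] w 55.5mm F [-0.6 -0.2  3.9] j [-0.4   0.49  0.38  2.12 -0.33  0.58  0.66]
rotz(tool) -0.0  then mm tool x,y,z [-0.4 -0.4  0.3]
```

```bash
python3 -m creep '[{"translation":[0,0,-0.005],"rot":[0,0,0],"jaw":0.04},{"translation":[0,0,-0.015],"rot":[0,0,0],"jaw":0.04},{"translation":[0,0,-0.02],"rot":[0,0,0],"jaw":0.04},{"translation":[0,0,-0.02],"rot":[0,0,0],"jaw":0.04},{"translation":[0,0,-0.02],"rot":[0,0,0],"jaw":0.04},{"translation":[0,0,0],"rot":[0,0,0],"jaw":0.04}]' 30
python3 -c "
from h import *
S=snap(12)
overlay(S,[('blue',.4885,-.0025,2.7,.034)],(.487,0,.05),32,'ov12.png')
go(.4565,-.391,.0268,25.5)"
```

```text
clock: 18.28
position: [0.4886, 0.0028, 0.1338]
ee_rot: [1.676, 2.653, 0.005]
force: [0.7, 0.0, -1.3]
width: 0.609
clk 18.38 pos [0.4871 0.0031 0.1311] yaw 25.5 tilt [-0.     0.001 -1.   ] w 55.6mm F [ 0.6 -0.4 -1.7] j [-0.47  0.36  0.46  2.06 -0.23  0.76  0.57]
rotz(tool) -0.0  then mm tool x,y,z [-342.5 -197.3  104.3]
```

View pics/ov12.png

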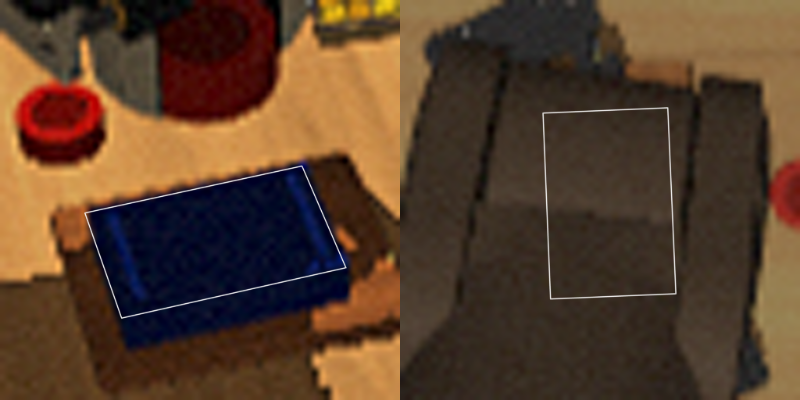

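The disc is held (crop (215,60)), and blue is unmoved and matches its outline. Carrying red to its panel.

```bash
python3 -m creep '[{"translation":[-0.015,-0.0086,0],"rot":[0,0,0],"jaw":0.04},{"translation":[-0.025,-0.0144,0],"rot":[0,0,0],"jaw":0.04},{"translation":[-0.03,-0.0173,0],"rot":[0,0,0],"jaw":0.04},{"translation":[-0.03,-0.0173,0],"rot":[0,0,0],"jaw":0.04},{"translation":[-0.03,-0.0173,0],"rot":[0,0,0],"jaw":0.04},{"translation":[-0.03,-0.0173,0],"rot":[0,0,0],"jaw":0.04},{"translation":[-0.03,-0.0173,0],"rot":[0,0,0],"jaw":0.04},{"translation":[-0.03,-0.0173,0],"rot":[0,0,0],"jaw":0.04},{"translation":[-0.03,-0.0173,0.01],"rot":[0,0,0],"jaw":0.04},{"translation":[-0.03,-0.0173,0.02],"rot":[0,0,0],"jaw":0.04},{"translation":[-0.03,-0.0173,0.02],"rot":[0,0,0],"jaw":0.04},{"translation":[-0.02,-0.0115,0.02],"rot":[0,0,0],"jaw":0.04}]' 30
python3 -m creep '[{"translation":[-0.0125,-0.0072,0.005],"rot":[0,0,0],"jaw":0.04},{"translation":[0,0,0],"rot":[0,0,0],"jaw":0.04},{"translation":[0,0,0],"rot":[0,0,0],"jaw":0.04}]' 30
python3 -c "
from h import *
go(.4565,-.391,.0268,25.5)"
```

```text
clock: 19.38
position: [0.4552, -0.3802, 0.0586]
ee_rot: [-1.68, -2.654, 0.002]
force: [0.4, -0.2, 0.0]
width: 0.607
clock: 19.63
position: [0.4544, -0.3912, 0.0539]
ee_rot: [-1.678, -2.652, 0.0]
force: [0.9, 1.0, -1.2]
width: 0.6
clk 19.63 pos [ 0.4544 -0.3912  0.0539] yaw 25.3 tilt [ 0.003 -0.002 -1.   ] w 55.1mm F [ 0.9  1.  -1.2] j [ 0.34  0.63  0.42  1.84 -0.36  0.74  1.4 ]
rotz(tool) -0.2  then mm tool x,y,z [-0.7  2.  27.1]
```

```bash
python3 -m creep '[{"translation":[-0.0004,0.001,0.008],"rot":[0,0,0],"jaw":0.04},{"translation":[0,0,0.009],"rot":[0,0,0],"jaw":0.04},{"translation":[0,0,0.004],"rot":[0,0,0],"jaw":0.04},{"translation":[0,0,0],"rot":[0,0,0],"jaw":0.04},{"translation":[0,0,0],"rot":[0,0,0],"jaw":0.04}]' 30
python3 -c "
from h import *
S=snap(13)
overlay(S,[('red',.4565,-.391,0,.038)],(.456,-.391,.03),32,'ov13.png')
go(.4565,-.391,.0268,25.5)"
```

```text
clock: 20.05
position: [0.457, -0.3903, 0.0344]
ee_rot: [-1.676, -2.657, -0.0]
force: [0.3, 0.4, -0.6]
width: 0.602Traceback (most recent call last):
  File "<string>", line 4, in <module>
    overlay(S,[('red',.4565,-.391,0,.038)],(.456,-.391,.03),32,'ov13.png')
    ~~~~~~~^^^^^^^^^^^^^^^^^^^^^^^^^^^^^^^^^^^^^^^^^^^^^^^^^^^^^^^^^^^^^^^
  File "h.py", line 40, in overlay
    n=np.hstack(out); f=min(1,800/n.shape[1]); n=cv2.resize(n,None,fx=f,fy=f)
    return _nx.concatenate(arrs, 1, dtype=dtype, casting=casting)
           ~~~~~~~~~~~~~~~^^^^^^^^^^^^^^^^^^^^^^^^^^^^^^^^^^^^^^^
ValueError: all the input array dimensions except for the concatenation axis must match exactly, but along dimension 0, the array at index 0 has size 448 and the array at index 1 has size 512
```

```bash
sed -i 's/o=np.maximum(o,0)/o=np.clip(o,0,np.array([512,384])-2*half)/' h.py; python3 -c "
from h import *
S={c:cv2.imread(f'pics/{c}13.png')[:,:,::-1].copy() for c in('side','top')}
overlay(S,[('red',.4565,-.391,0,.038)],(.456,-.391,.03),32,'ov13.png')
go(.4565,-.391,.0268,25.5)"
```

```text
clk 20.15 pos [ 0.4572 -0.3909  0.0349] yaw 25.5 tilt [-0.  0. -1.] w 55.4mm F [-0.1 -0.8 -1.2] j [ 0.34  0.66  0.4   1.85 -0.38  0.71  1.41]
rotz(tool) -0.0  then mm tool x,y,z [ 0.2 -0.7  8.1]
```

View pics/ov13.png

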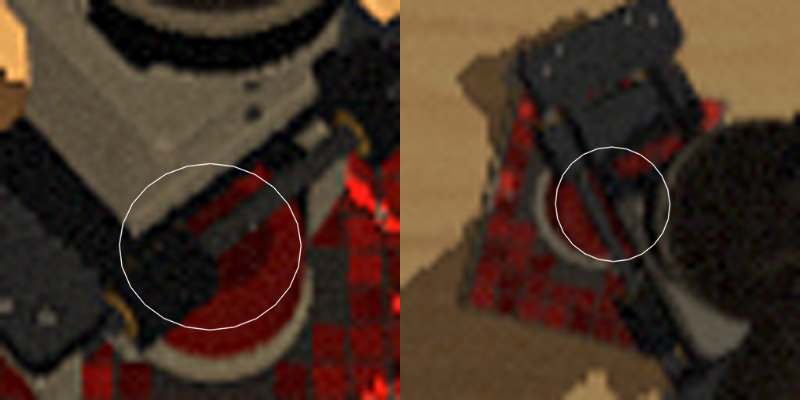

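The disc is centred over the pale circle just above the panel (crop left (215,300)). Lowering.

```bash
python3 -m creep '[{"translation":[0,-0.0005,0.003],"rot":[0,0,0],"jaw":0.04},{"translation":[0,0,0.003],"rot":[0,0,0],"jaw":0.04},{"translation":[0,0,0.0012],"rot":[0,0,0],"jaw":0.04},{"translation":[0,0,0.0006],"rot":[0,0,0],"jaw":0.04},{"translation":[0,0,0.0005],"rot":[0,0,0],"jaw":0.04},{"translation":[0,0,0],"rot":[0,0,0],"jaw":0.04},{"translation":[0,0,0],"rot":[0,0,0],"jaw":0.04}]' 30
python3 -c "
from h import *
go(.4565,-.391,.0268,25.5)"
```

```text
clock: 20.73
position: [0.4563, -0.3912, 0.0269]
ee_rot: [-1.677, -2.656, -0.001]
force: [-2.0, 1.8, 7.0]
width: 0.605
clk 20.73 pos [ 0.4563 -0.3912  0.0269] yaw 25.4 tilt [ 0.  0. -1.] w 55.6mm F [-2.   1.8  7. ] j [ 0.35  0.67  0.4   1.86 -0.39  0.69  1.42]
rotz(tool) -0.1  then mm tool x,y,z [0.1 0.2 0.1]
```

```bash
python3 -m creep '[{"translation":[0,0,0],"rot":[0,0,0],"jaw":0.059},{"translation":[0,0,0],"rot":[0,0,0],"jaw":0.064},{"translation":[0,0,0],"rot":[0,0,0],"jaw":0.075},{"translation":[0,0,0],"rot":[0,0,0],"jaw":0.08},{"translation":[0,0,0],"rot":[0,0,0],"jaw":0.08},{"translation":[0,0,-0.01],"rot":[0,0,0],"jaw":0.08},{"translation":[0,0,-0.03],"rot":[0,0,0],"jaw":0.08},{"translation":[0,0,-0.04],"rot":[0,0,0],"jaw":0.085},{"translation":[0,0,-0.04],"rot":[0,0,0],"jaw":0.09},{"translation":[0,0,-0.01],"rot":[0,0,-6.9],"jaw":0.0918},{"translation":[0,0,0],"rot":[0,0,-6.9],"jaw":0.0918},{"translation":[0,0,0],"rot":[0,0,-6.9],"jaw":0.0918}]' 30
python3 -m creep '[{"translation":[0,0,0],"rot":[0,0,-6.9],"jaw":0.0918},{"translation":[0,0,0],"rot":[0,0,-6.9],"jaw":0.0918},{"translation":[0,0,0],"rot":[0,0,-6.9],"jaw":0.0918},{"translation":[0,0,0],"rot":[0,0,-6.9],"jaw":0.0918},{"translation":[0,0,0],"rot":[0,0,-6.9],"jaw":0.0918},{"translation":[0,0,0],"rot":[0,0,-6.9],"jaw":0.0918},{"translation":[0,0,0],"rot":[0,0,-5],"jaw":0.0918},{"translation":[0,0,0],"rot":[0,0,0],"jaw":0.0918},{"translation":[0,0,0],"rot":[0,0,0],"jaw":0.0918}]' 30
python3 -c "
from h import *
S=snap(14)
overlay(S,[('red',.4565,-.391,0,.032)],(.456,-.391,.03),32,'a.png')
overlay(S,[('blue',.4885,-.0025,2.7,.034)],(.487,0,.05),32,'b.png')
cv2.imwrite('pics/ov14.png',cv2.resize(np.vstack([cv2.imread('pics/a.png'),cv2.imread('pics/b.png')]),(600,600)))
r=fit(S,'blue',.034,(.4885,-.0025,2.7),smin=100,vmin=12)
m,_=cmask(S['top'],'blue',110)
go(.4885,-.0025,.03,92.7)"
```

```text
clock: 21.73
position: [0.4571, -0.3918, 0.1587]
ee_rot: [1.163, 2.915, -0.001]
force: [-1.2, -0.3, -0.7]
width: 0.999
clock: 22.48
position: [0.4563, -0.3915, 0.1569]
ee_rot: [-0.065, 3.141, -0.0]
force: [-0.7, -0.0, 0.1]
width: 1.0
blue side [488.4   1. ] ang 2.2 1-IoU 0.566
blue top [489.2  -2.3] ang 2.9 1-IoU 0.064
clk 22.58 pos [ 0.4564 -0.3914  0.1567] yaw 92.4 tilt [-0. -0. -1.] w 91.7mm F [ 0.7  0.2 -0.4] j [ 0.49  0.48  0.19  1.75 -0.11  0.93  2.33]
rotz(tool) -0.3  then mm tool x,y,z [-50.4 387.  126.7]
```

View pics/ov14.png

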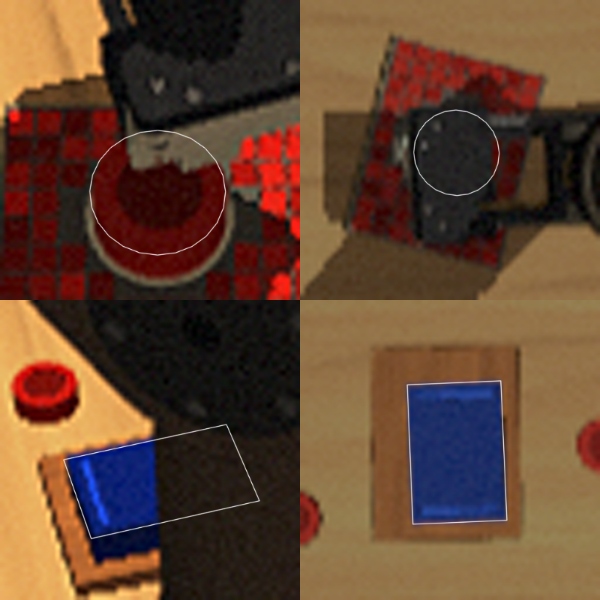

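Red lies inside its circle (crop (158,195)). Blue is at (0.4888, -0.002), 2.7°. Moving over it.

```bash
python3 -m creep '[{"translation":[-0.002,0.015,0],"rot":[0,0,-0.3],"jaw":0.08},{"translation":[-0.0035,0.025,0],"rot":[0,0,0],"jaw":0.08},{"translation":[-0.0042,0.032,0],"rot":[0,0,0],"jaw":0.08},{"translation":[-0.0042,0.032,0],"rot":[0,0,0],"jaw":0.08},{"translation":[-0.0042,0.032,0],"rot":[0,0,0],"jaw":0.08},{"translation":[-0.0042,0.032,0],"rot":[0,0,0],"jaw":0.08},{"translation":[-0.0042,0.032,0],"rot":[0,0,0],"jaw":0.08},{"translation":[-0.0042,0.032,0],"rot":[0,0,0],"jaw":0.08},{"translation":[-0.0042,0.032,0],"rot":[0,0,0],"jaw":0.08},{"translation":[-0.0042,0.032,0],"rot":[0,0,0],"jaw":0.08},{"translation":[-0.0042,0.032,0.01],"rot":[0,0,0],"jaw":0.08},{"translation":[-0.004,0.03,0.02],"rot":[0,0,0],"jaw":0.08}]' 30
python3 -m creep '[{"translation":[-0.0035,0.02,0.02],"rot":[0,0,0],"jaw":0.08},{"translation":[-0.002,0.01,0.02],"rot":[0,0,0],"jaw":0.08},{"translation":[0,0,0],"rot":[0,0,0],"jaw":0.08},{"translation":[0,0,0],"rot":[0,0,0],"jaw":0.08}]' 30
python3 -c "
from h import *
go(.4888,-.002,.0305,92.7)
S=snap(15)
overlay(S,[],(.487,0,.05),32,'ov15.png')"
```

```text
clock: 23.58
position: [0.4871, -0.0286, 0.128]
ee_rot: [-0.077, 3.136, 0.001]
force: [1.2, 0.6, -0.5]
width: 0.872
clock: 23.92
position: [0.4888, -0.0005, 0.086]
ee_rot: [0.08, -3.138, 0.0]
force: [-0.3, -0.0, 0.5]
width: 0.867
clk 23.92 pos [ 0.4888 -0.0005  0.086 ] yaw 92.9 tilt [ 0.003 -0.    -1.   ] w 79.6mm F [-0.3 -0.   0.5] j [-0.16  0.42  0.07  2.07 -0.05  0.65  1.56]
rotz(tool) 0.2  then mm tool x,y,z [ 0.1 -1.5 55.5]
```

View pics/ov15.png

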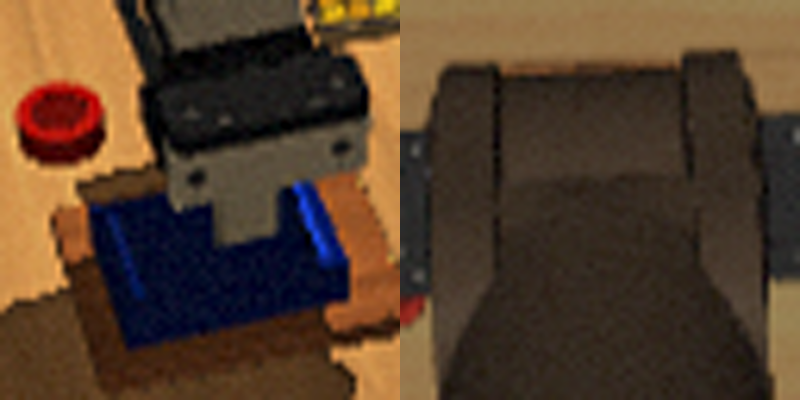

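The finger (crop (245,220)) lies across the middle of the blue rectangle, and the jaws are parallel to its long sides. Descending.

```bash
python3 -m creep '[{"translation":[0.0001,-0.0015,0.01],"rot":[0,0,0],"jaw":0.08},{"translation":[0,0,0.015],"rot":[0,0,0],"jaw":0.08},{"translation":[0,0,0.015],"rot":[0,0,0],"jaw":0.08},{"translation":[0,0,0.01],"rot":[0,0,0],"jaw":0.08},{"translation":[0,0,0.004],"rot":[0,0,0],"jaw":0.08},{"translation":[0,0,0],"rot":[0,0,0],"jaw":0.075},{"translation":[0,0,0],"rot":[0,0,0],"jaw":0.072}]' 30
python3 -c "
from h import *
go(.4888,-.002,.0305,92.7)"
```

```text
clock: 24.6
position: [0.4901, -0.003, 0.0326]
ee_rot: [-0.077, 3.141, -0.0]
force: [-1.1, 0.1, -0.0]
width: 0.798
clk 24.60 pos [ 0.4901 -0.003   0.0326] yaw 92.8 tilt [-0. -0. -1.] w 73.2mm F [-1.1  0.1 -0. ] j [-0.15  0.51  0.06  2.11 -0.06  0.52  1.57]
rotz(tool) 0.1  then mm tool x,y,z [1.2 1.1 2.1]
```

```bash
python3 -m creep '[{"translation":[0.0012,0.0008,0.0018],"rot":[0,0,0],"jaw":0.07},{"translation":[0,0,0],"rot":[0,0,0],"jaw":0.067},{"translation":[0,0,0],"rot":[0,0,0],"jaw":0.064},{"translation":[0,0,0],"rot":[0,0,0],"jaw":0.062},{"translation":[0,0,0],"rot":[0,0,0],"jaw":0.06},{"translation":[0,0,0],"rot":[0,0,0],"jaw":0.055},{"translation":[0,0,0],"rot":[0,0,0],"jaw":0.045},{"translation":[0,0,0],"rot":[0,0,0],"jaw":0.045}]' 40
python3 -c "
from h import *
go(.4888,-.002,.0305,92.7)"
```

```text
clock: 25.27
position: [0.4889, -0.0013, 0.0309]
ee_rot: [-0.079, 3.14, 0.001]
force: [-1.5, 3.2, 6.0]
width: 0.675
clk 25.27 pos [ 0.4889 -0.0013  0.0309] yaw 92.9 tilt [-0.001  0.001 -1.   ] w 62.0mm F [-1.5  3.2  6. ] j [-0.15  0.51  0.06  2.11 -0.06  0.52  1.57]
rotz(tool) 0.2  then mm tool x,y,z [ 0.1 -0.7  0.4]
```

```bash
python3 -m creep '[{"translation":[0,0,-0.005],"rot":[0,0,0],"jaw":0.045},{"translation":[0,0,-0.015],"rot":[0,0,0],"jaw":0.045},{"translation":[0,0,-0.02],"rot":[0,0,0],"jaw":0.045},{"translation":[0,0,-0.02],"rot":[0,0,3.1],"jaw":0.045},{"translation":[0,0,-0.02],"rot":[0,0,3.1],"jaw":0.045},{"translation":[0,0,-0.01],"rot":[0,0,3.1],"jaw":0.045},{"translation":[0,0,0],"rot":[0,0,0],"jaw":0.045},{"translation":[0,0,0],"rot":[0,0,0],"jaw":0.045}]' 40
python3 -c "
from h import *
S=snap(16)
overlay(S,[],(.487,0,.1),32,'ov16.png')
go(.452,.3772,.0289,83.6)"
```

```text
clock: 25.93
position: [0.4887, -0.0021, 0.1207]
ee_rot: [0.174, 3.136, -0.0]
force: [-1.1, 0.5, -3.2]
width: 0.672
clk 26.03 pos [ 0.4879 -0.0021  0.1197] yaw 83.7 tilt [ 0.001 -0.    -1.   ] w 61.5mm F [-0.1 -0.3 -2.6] j [-0.2   0.36  0.12  2.05 -0.07  0.73  1.42]
rotz(tool) 0.1  then mm tool x,y,z [ 78.  372.9  90.8]
```

View pics/ov16.png

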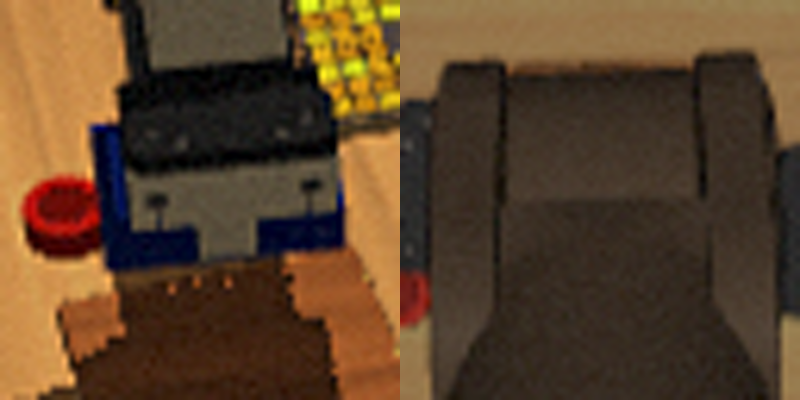

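Blue is held level and in the middle (finger at crop (228,240), piece from 110 to 343). Carrying it over.

```bash
python3 -m creep '[{"translation":[0.003,0.014,0],"rot":[0,0,0],"jaw":0.045},{"translation":[0.0048,0.023,0],"rot":[0,0,0],"jaw":0.045},{"translation":[0.0063,0.03,0],"rot":[0,0,0],"jaw":0.045},{"translation":[0.0063,0.03,0],"rot":[0,0,0],"jaw":0.045},{"translation":[0.0063,0.03,0],"rot":[0,0,0],"jaw":0.045},{"translation":[0.0063,0.03,0],"rot":[0,0,0],"jaw":0.045},{"translation":[0.0063,0.03,0],"rot":[0,0,0],"jaw":0.045},{"translation":[0.0063,0.03,0],"rot":[0,0,0],"jaw":0.045},{"translation":[0.0063,0.03,0],"rot":[0,0,0],"jaw":0.045},{"translation":[0.0063,0.03,0.01],"rot":[0,0,0],"jaw":0.045},{"translation":[0.0063,0.03,0.02],"rot":[0,0,0],"jaw":0.045},{"translation":[0.0058,0.028,0.02],"rot":[0,0,0],"jaw":0.045}]' 40
python3 -m creep '[{"translation":[0.005,0.024,0.01],"rot":[0,0,0],"jaw":0.045},{"translation":[0.003,0.0139,0.005],"rot":[0,0,0],"jaw":0.045},{"translation":[0,0,0],"rot":[0,0,0],"jaw":0.045},{"translation":[0,0,0],"rot":[0,0,0],"jaw":0.045}]' 40
python3 -c "
from h import *
go(.452,.3772,.0289,83.6)"
```

```text
clock: 27.03
position: [0.4559, 0.3406, 0.0692]
ee_rot: [-0.174, -3.137, -0.0]
force: [0.5, 0.4, -2.6]
width: 0.675
clock: 27.37
position: [0.4522, 0.3771, 0.0546]
ee_rot: [-0.174, -3.136, 0.003]
force: [0.2, -0.8, -2.5]
width: 0.669
clk 27.37 pos [0.4522 0.3771 0.0546] yaw 83.7 tilt [ 0.001 -0.002 -1.   ] w 61.4mm F [ 0.2 -0.8 -2.5] j [-0.83  0.59  0.06  1.85 -0.05  0.71  0.72]
rotz(tool) 0.1  then mm tool x,y,z [ 0.3  0.1 25.7]
```

```bash
python3 -m creep '[{"translation":[0,0,0.006],"rot":[0,0,0],"jaw":0.045},{"translation":[0,0,0.009],"rot":[0,0,0],"jaw":0.045},{"translation":[0,0,0.004],"rot":[0,0,0],"jaw":0.045},{"translation":[0,0,0],"rot":[0,0,0],"jaw":0.045},{"translation":[0,0,0],"rot":[0,0,0],"jaw":0.045}]' 40
python3 -c "
from h import *
go(.452,.3772,.0289,83.6)
S=snap(17)
overlay(S,[('blue',.452,.3772,-6.4,.039)],(.452,.377,.02),32,'ov17.png')"
```

```text
clock: 27.78
position: [0.4528, 0.3766, 0.0363]
ee_rot: [-0.178, -3.136, 0.001]
force: [-0.8, -0.3, -3.0]
width: 0.673
clk 27.78 pos [0.4528 0.3766 0.0363] yaw 83.5 tilt [ 0.    -0.001 -1.   ] w 61.8mm F [-0.8 -0.3 -3. ] j [-0.83  0.61  0.06  1.86 -0.06  0.67  0.72]
rotz(tool) -0.1  then mm tool x,y,z [0.8 0.5 7.4]
```

View pics/ov17.png

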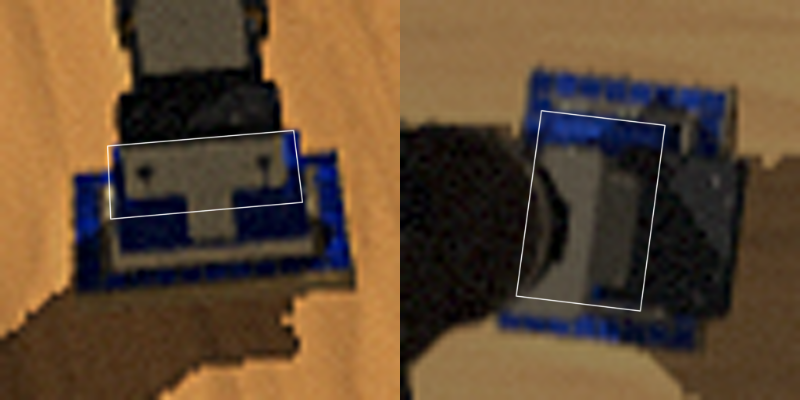

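Blue's lower edge (crop 120 to 312) sits centred within the pale gap (108 to 318). Lowering.

```bash
python3 -m creep '[{"translation":[0.0005,0.0004,0.003],"rot":[0,0,0],"jaw":0.045},{"translation":[0,0,0.0025],"rot":[0,0,0],"jaw":0.045},{"translation":[0,0,0.001],"rot":[0,0,0],"jaw":0.045},{"translation":[0,0,0.0006],"rot":[0,0,0],"jaw":0.045},{"translation":[0,0,0.0004],"rot":[0,0,0],"jaw":0.045},{"translation":[0,0,0],"rot":[0,0,0],"jaw":0.045},{"translation":[0,0,0],"rot":[0,0,0],"jaw":0.045}]' 40
python3 -c "
from h import *
go(.452,.3772,.0289,83.6)"
```

```text
clock: 28.47
position: [0.4523, 0.3779, 0.0291]
ee_rot: [0.177, 3.137, 0.0]
force: [-0.6, -0.2, -2.3]
width: 0.67
clk 28.47 pos [0.4523 0.3779 0.0291] yaw 83.6 tilt [-0.  0. -1.] w 61.5mm F [-0.6 -0.2 -2.3] j [-0.83  0.62  0.06  1.86 -0.06  0.65  0.72]
rotz(tool) -0.0  then mm tool x,y,z [ 0.2 -0.7  0.2]
```

Still carrying its weight (-2.3 N), so I'll go a little lower.

```bash
python3 -m creep '[{"translation":[0,0,0.0004],"rot":[0,0,0],"jaw":0.045},{"translation":[0,0,0.0004],"rot":[0,0,0],"jaw":0.045},{"translation":[0,0,0],"rot":[0,0,0],"jaw":0.045},{"translation":[0,0,0],"rot":[0,0,0],"jaw":0.045}]' 40
```

```text
clock: 28.8
position: [0.4524, 0.3779, 0.0289]
ee_rot: [0.177, 3.136, 0.001]
force: [-2.1, -3.3, 5.1]
width: 0.669
```

```bash
python3 -m creep '[{"translation":[0,0,0],"rot":[0,0,0],"jaw":0.065},{"translation":[0,0,0],"rot":[0,0,0],"jaw":0.07},{"translation":[0,0,0],"rot":[0,0,0],"jaw":0.08},{"translation":[0,0,0],"rot":[0,0,0],"jaw":0.082},{"translation":[0,0,0],"rot":[0,0,0],"jaw":0.082},{"translation":[0,0,-0.01],"rot":[0,0,0],"jaw":0.082},{"translation":[0,0,-0.03],"rot":[0,0,0],"jaw":0.082},{"translation":[0,0,-0.04],"rot":[0,0,0],"jaw":0.082},{"translation":[0,0,-0.04],"rot":[0,0,0],"jaw":0.082},{"translation":[0.015,0.015,-0.02],"rot":[0,0,0],"jaw":0.082},{"translation":[0.025,0.022,0],"rot":[0,0,0],"jaw":0.082},{"translation":[0.025,0.022,0],"rot":[0,0,0],"jaw":0.082}]'
python3 -m creep '[{"translation":[0.025,0.022,0],"rot":[0,0,0],"jaw":0.082},{"translation":[0.025,0.022,0],"rot":[0,0,0],"jaw":0.082},{"translation":[0.025,0.022,0],"rot":[0,0,0],"jaw":0.082},{"translation":[0.015,0.015,0],"rot":[0,0,0],"jaw":0.082},{"translation":[0,0,0],"rot":[0,0,0],"jaw":0.082},{"translation":[0,0,0],"rot":[0,0,0],"jaw":0.082}]'
python3 -c "
from h import *
S=snap(18)
M={'blue':(.452,.3772,-6.4),'red':(.4565,-.391,0),'green':(.614,-.1995,-4.5),'yellow':(.637,.186,-3.1)}
o=[]
for k,(x,y,a) in M.items():
  overlay(S,[(k,x,y,a,.032)],(x,y,.02),26,'a.png'); o.append(cv2.resize(cv2.imread('pics/a.png'),(400,200)))
cv2.imwrite('pics/ov18.png',np.vstack([np.hstack(o[:2]),np.hstack(o[2:])]))
for t,z in {'mid_blue':.021,'mid_red':.021,'mid_green':.021,'mid_yellow':.021,'grout_tub':0,'glass_jar':0}.items():
  for c in('top','side'):
    for d in optics.pinpoint(c,t)[:3]: print(t,c,round(d['score'],2),ray(c,d['location'],z)[:2].round(4))
"
```

```text
clock: 29.8
position: [0.3954, 0.4446, 0.1713]
ee_rot: [0.181, 3.133, 0.006]
force: [-0.4, 0.4, -1.1]
width: 0.898
clock: 30.3
position: [0.3125, 0.5354, 0.1687]
ee_rot: [-0.172, -3.137, -0.001]
force: [-0.0, -0.5, -0.4]
width: 0.893
mid_blue top 0.85 [0.452  0.3648]
mid_blue side 0.78 [0.4559 0.3623]
mid_red top 0.77 [ 0.4581 -0.3798]
mid_red top 0.59 [ 0.493  -0.0913]
mid_red side 0.89 [ 0.4564 -0.3984]
mid_red side 0.77 [ 0.4978 -0.116 ]
mid_red side 0.73 [0.4458 0.3586]
mid_green top 0.63 [ 0.6106 -0.1961]
mid_green side 0.73 [ 0.6095 -0.2009]
mid_green side 0.64 [ 0.664  -0.4013]
mid_yellow top 0.43 [0.6394 0.1886]
mid_yellow top 0.27 [ 0.6165 -0.192 ]
mid_yellow side 0.53 [0.6446 0.1904]
grout_tub top 0.73 [0.6576 0.3957]
grout_tub side 0.89 [0.6599 0.3836]
glass_jar top 0.8 [ 0.667  -0.3859]
glass_jar side 0.87 [ 0.6684 -0.3839]
```

View pics/ov18.png

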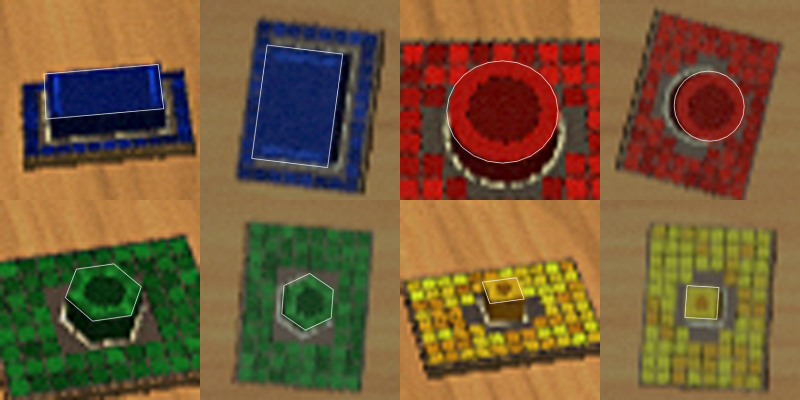

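View pics/side18.png

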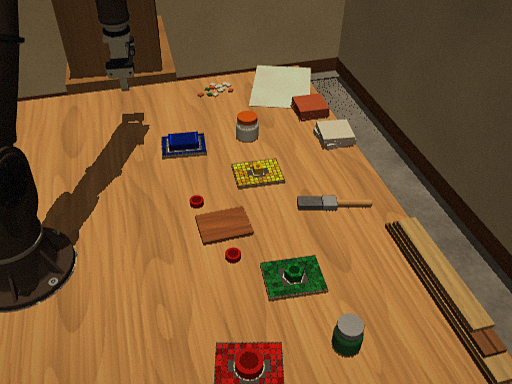

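```bash
python3 -c "
from h import *
S={c:cv2.imread(f'pics/{c}18.png')[:,:,::-1].copy() for c in('side','top')}
M={'blue':(.452,.3772,-6.4),'red':(.4565,-.391,0),'green':(.614,-.1995,-4.5),'yellow':(.637,.186,-3.1)}
# top faces only: bright component near predicted top centre
for k,(x,y,a) in M.items():
  for cam in('top','side'):
    c=proj(cam,(x,y,.032)); q=np.array([proj(cam,(*p,.032)) for p in poly(k,x,y,a)])
    best=[]
    g=cv2.GaussianBlur(S[cam],(0,0),.7).astype(float)
    E=sum(np.hypot(cv2.Sobel(g[:,:,i],cv2.CV_64F,1,0),cv2.Sobel(g[:,:,i],cv2.CV_64F,0,1)) for i in range(3))
    for dx in np.arange(-7,7.1,1):
      for dy in np.arange(-7,7.1,1):
        P=poly(k,x+dx/1e3,y+dy/1e3,a); n=len(P)
        L=np.array([proj(cam,(*(P[i]*(1-t)+P[(i+1)%n]*t),.032)) for i in range(n) for t in np.linspace(0,1,8 if n<7 else 3)],np.float32)
        best.append((cv2.remap(E,L[:,:1],L[:,1:],cv2.INTER_LINEAR).mean(),dx,dy))
    print(k,cam,'edge-fit offset mm',max(best)[1:])
S0=cv2.imread('pics/side0.png')[:,:,::-1]
for n,(u,v) in {'tub':(247,126),'jar':(348,335)}.items():
  w=12 if n=='tub' else 20
  t=S0[v-w:v+w,u-w:u+w].copy(); r=cv2.matchTemplate(S['side'][v-w-6:v+w+6,u-w-6:u+w+6].copy(),t,cv2.TM_CCOEFF_NORMED); print(n,'shift px',np.array(cv2.minMaxLoc(r)[3])-6,round(r.max(),3))
"
```

```text
blue top edge-fit offset mm (np.float64(0.0), np.float64(-7.0))
blue side edge-fit offset mm (np.float64(2.0), np.float64(1.0))
red top edge-fit offset mm (np.float64(0.0), np.float64(3.0))
red side edge-fit offset mm (np.float64(-1.0), np.float64(-7.0))
green top edge-fit offset mm (np.float64(-2.0), np.float64(0.0))
green side edge-fit offset mm (np.float64(-6.0), np.float64(-7.0))
yellow top edge-fit offset mm (np.float64(0.0), np.float64(0.0))
yellow side edge-fit offset mm (np.float64(2.0), np.float64(1.0))
tub shift px [0 0] 0.994
jar shift px [0 0] 0.996
```

```bash
python3 -c "
from cell import arm
print(arm.sign_off())"
```

```text
the job is handed in; nothing more can be done
None
```

I took the stack apart (yellow, green, red, then blue) and laid each piece in the gap of its colour. I lowered each until it touched the panel, then released it. The job was handed in at about 31 s; no verdict was reported.

**Placement:** in the final pictures from both cameras, the expected outlines fit all four pieces to within about 3 mm by eye. The rectangle, hexagon and square looked lined up with their gaps. The gripper was clear of everything.

**Tub and jar:** template matching between the first and last side pictures showed no pixel shift for either.

**Checks that disagreed:**
- **Trained networks:** they put the blue piece about 12–15 mm off in y. For red they disagreed with each other, at 11 mm one way in the top camera and 7 mm the other way in the side camera.
- **Edge fit:** three of its eight results ran to the 7 mm search limit: blue from the top, and red and green from the side. They probably locked onto the bright edges of the gaps. The other five were within 3 mm.

I relied on the outlines and the measured release positions instead. Those were within 1 mm of the targets I had worked out for the gaps.

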